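Rehang the lift-off door of a sample cabinet

ROBOT

A 6-joint arm with a two-finger parallel gripper is mounted at the origin on the work surface. World frame = base frame: x ahead of the robot, y to its left, z up, the work surface at z = 0. Lengths are in mm, angles in rad, forces in N, time in s.
With the tool pointing down it reaches from about 425 to 950 mm from the base axis. Payload 3.5 kg.
Tool frame: the origin (TCP) lies on the centre line of the jaws, within the pads' length; the fingertips stand 17 mm ahead of it and the grasp point (between the pads) lies 2 mm behind it; z points along the fingers, y is the direction in which the jaws open and shut (so a half turn about z gives the same grasp; the last joint's range is limited). The gripper opens to 85 mm and grips with 20 to 120 N. Pads are 22 mm wide; open, the fingers measure 114 mm over their backs; the gripper's body (76 mm by 85 mm) begins 54 mm behind the grasp point. The pads swing forward as they close: fully open they stand 13 mm farther back than shut.
Start: joints at [-1.402, 0.286, 1.577, -0, 1.279, -0.15], TCP at [211.587, -640.966, 248.325] pointing down, gripper open.
Joint ranges: [-2.77, 2.77], [-0.9, 2.22], [0.21, 2.48], [-1.53, 4.67], [0.24, 2.81], [-2.84, 2.84]. Speed limits (rad/s): [2.79, 2.79, 3.14, 3.14, 3.14, 3.14].

INTERFACE

Orientations are given as a unit quaternion [x, y, z, w].
In Python, from cell import read_state, cams, env gives the robot as it stands.
- The arm moves only by the tool carry_out, never from a script. Its argument "plan" is a list of rows, each an object of numbers: "dx", "dy", "dz": the shift along the tool's x, y, z in cm; "ax", "ay", "az": the turn, a rotation vector about the tool's x, y, z in degrees. A call has 1 to 10 rows; each row shifts and turns the commanded pose from where the row before left it, along the tool's axes as they then stand; what a row does not reach is not made up. A row lasts 1/10 s, in which the tool goes at most 50 mm and 8.59 degrees, less where a joint would pass 70% of its speed; a pose out of reach is approached as far as the arm can. A call with a gripper value outside its range is refused whole. "grip" is the closure, from 0 (fully open) to 1 (shut), set as the call begins (left out, the last holds). The fingers move at their own pace and stop on an object; "grip_force" is the grip in N (left out, the last holds). Time passes only in rows, so rows that do not move let the fingers close. It gives the time, the measured TCP pose, the force and the opening at its end, in the units of the state.
- read_state(): the state, without advancing time (a new reading comes with each control period).
- cams.read_camera(name): name is "scene" or "top" or "wrist"; returns a dict with "color" (384x512x3 uint8, red, green, blue), "vfov" (degrees; the focal length in pixels is half the picture's height over the tangent of half this angle, whatever the lens; pixels are square), "cx", "cy" (the principal point, pixels), "camera_from_world" (4x4, takes a point from world to camera coordinates). Camera axes: x right, y up, looking along -z (the intrinsics and any distortion apply to the point x, -y, -z); pixel columns grow to the right and rows downward; lengths in mm; the calibration is good to about 2 mm. The wrist camera is an equidistant fisheye: a pixel r from the principal point sees the ray r / f radians off the axis. A picture is of the moment at which its call begins. There is no depth.
- env.sign_off(): hands the job in, once; it reports no verdict.
The state is a dict: "t": time; "joints": joint angles; "qvel": joint speeds; "joint_efforts": joint torques, N m; "eef_pos": TCP position; "tcp_rot": TCP orientation; "ft_force": force on the tool from outside, world axes, zero at the start; "wrist_torque": the same for the moment, N m; "finger_gap": opening from 0.0 (shut) to 1.0 (fully open).
Only numpy, scipy, OpenCV 4.12 (cv2) and the standard library are available. Lean on these libraries where they do the work, as an engineer would, in place of code of your own. Each camera call takes 0.05 s, during which the arm holds its last target.

TASK

The door of the small sample cabinet has been taken off for cleaning and stands in the slotted stand. Lift it out, lower it gently onto the cabinet's two hinge pins until both knuckles are fully home, feeling for the pins rather than forcing it, then swing it slowly shut against the cabinet and leave it so. Leave the spare shelf in the stand and the other things on the bench alone.

Things in the scene. Friction and masses are not known exactly. Their poses are not given: they have to be found in the camera images.
- cabinet: white sample cabinet fixed to the bench, 180 deep x 220 wide x 215 mm high, open at the front. Origin at the centre of its underside; x points from its open front to its back (front face at x = -90 mm, a frame around the opening stands 11 mm proud of it), y to its hinge side (the left, looking in), z up
- stop (a point): centre of the outer face of a rubber strip on the right side of the frame around the opening, 105 mm in front of, 62 mm right of (-y) and 122 mm above the cabinet's origin; axes as the cabinet. The shut door's back rests on it near the free edge
- hinge_mark (a point): where the drawing puts the hinge axis: 112 mm in front of (-x), 86 mm left of (+y) and 60 mm above the cabinet's origin, level with the seat (top face) of the lower hinge bracket; axes as the cabinet. The brackets were screwed on by hand: the pins stand up to 5 mm off this mark along x and up to 6 mm along y, not measured, different each time: feel for them (or look)
- hinge_mark_top (a point): the same axis by the drawing at the seat of the upper bracket, 110 mm higher. Each of the two fixed steel brackets carries an upright pin, 8 mm thick, 16 mm long above the seat, with a nearly flat end. The two pins are vertical and exactly in line, both off the marks by the same amount. The brackets do not yield
- door_center (a point): centre of the door panel: white with a window, 12 mm thick (x) x 140 wide (y) x 165 mm high (z), about 0.4 kg. x goes from its front face to its back, y to the hinge edge, z up; shut, parallel to the cabinet's. Open at a right angle its y points along the cabinet's +x. Grip it by the bare top edge, across its 12 mm; push it on its front face
- knuckle (a point): centre of the underside of the lower of the door's two knuckles, on their axis: 86 mm along y from the panel's centre and 62.5 mm below it (20 mm above the panel's underside), axes as the door. Each knuckle is a steel collar about 24 mm across, 18 mm high, with a 10 mm hole right through; the second is 110 mm above. Fully home, the underside rests on the seat
- door: the same door; origin at the centre of the panel's underside (hung: 40 mm above the bench, top edge 205 mm), axes as point door_center; the hinge is greased: it turns freely on the pins, stays where it is left and follows a light drag
- stand: grey plastic stand fixed to the bench, 110 x 150 mm, two parallel slots along its x axis at y = +40 and -40 mm, 16 mm wide, floor 12 mm above the bench, walls up to 45 mm; the door stands in either slot with its knuckles towards the stand's +x, the spare shelf in the other. Origin at the centre of its underside
- jar_low: low white screw jar, 52 mm wide, 36 mm high, standing; origin at the centre of its underside
- jar_tall: white screw jar, 56 mm wide, 85 mm high, standing; origin at the centre of its underside
- amber: brown bottle, 56 mm wide, 120 mm high, standing; origin at the centre of its underside
- beaker: clear cup, 70 mm wide, 90 mm high, standing; origin at the centre of its underside
- spatula: spatula 180 mm long lying on the table
- tub: white lidded tub, 120 mm wide, 90 mm high; origin at the centre of its underside
- spare: perforated metal shelf without knuckles, 12 x 140 x 120 mm high, standing in the other slot of the stand; origin at the centre of its underside, x through its thickness
Mind the look-alikes: they are no part of the job. Leave any black or green look-alike of the door alone.

How it is judged:
By the outcome, as a careful person would: the job done as asked, in the order asked, and still so for the second after the job is handed in, with the robot touching nothing.
It also fails if it takes over 72 s, if anything falls off the work surface, if the arm or the gripper's body presses on something with over 40 N, if the wrist force passes 120 N, or if a joint passes its speed limit or range.

## Working session

There is one attempt and no reset: what is moved stays moved. The work goes in short steps, Python scripts to look and compute and a tool call to move; the robot and the scene stay as the last step left them, time stands still between calls to the robot, and variables do not carry over. Pictures are saved under pics/ and viewed, and the job is handed in when it is done.

Besides the shell and the picture viewer there is one more tool, called after ">>>" as name(argument=value, ...) on one line, values as JSON. carry_out: Moves the arm, as the interface text tells. Its arguments: {"type":"object","properties":{"plan":{"type":"array","items":{"type":"object","properties":{"dx":{"type":"number"},"dy":{"type":"number"},"dz":{"type":"number"},"ax":{"type":"number"},"ay":{"type":"number"},"az":{"type":"number"}}}},"grip":{"type":"number"},"grip_force":{"type":"number"}},"required":["plan"]}

```bash
mkdir -p pics; ls
cat > h.py <<'E'
import numpy as np,cv2
from cell import read_state,cams,env
from scipy.spatial.transform import Rotation as R
def snap(n,fn):
    d=cams.read_camera(n); cv2.imwrite('pics/'+fn+'.png',d['color'][:,:,::-1]); np.savez('pics/'+fn+'.npz',**d); return d
def load(fn): return dict(np.load('pics/'+fn+'.npz'))
def ray(d,u,v,fish=False):
    H=d['color'].shape[0]; f=H/2/np.tan(np.radians(float(d['vfov'])/2))
    x=u-float(d['cx']); y=v-float(d['cy'])
    if fish:
        r=np.hypot(x,y)+1e-9; th=r/f; c=np.array([np.sin(th)*x/r,-np.sin(th)*y/r,-np.cos(th)])
    else: c=np.array([x/f,-y/f,-1.])
    T=d['camera_from_world']; Rm=T[:3,:3]; o=-Rm.T@T[:3,3]; w=Rm.T@c
    return o,w/np.linalg.norm(w)
def onz(d,u,v,z,fish=False):
    o,w=ray(d,u,v,fish); return o+w*(z-o[2])/w[2]
def tri(rs):
    A=0;b=0
    for o,w in rs:
        P=np.eye(3)-np.outer(w,w); A=A+P; b=b+P@o
    p=np.linalg.solve(A,b); return p,[np.linalg.norm((np.eye(3)-np.outer(w,w))@(p-o)) for o,w in rs]
def proj(d,p,fish=False):
    H=d['color'].shape[0]; f=H/2/np.tan(np.radians(float(d['vfov'])/2))
    c=(d['camera_from_world']@np.append(p,1))[:3]; x,y,z=c[0],-c[1],-c[2]
    if fish:
        r=np.hypot(x,y); th=np.arctan2(r,z); return float(d['cx'])+f*th*x/r,float(d['cy'])+f*th*y/r
    return float(d['cx'])+f*x/z,float(d['cy'])+f*y/z
E
python3 - <<'E'
from h import *
np.set_printoptions(precision=3,suppress=True)
for n in ['scene','top','wrist']:
    d=snap(n,n+'0'); T=d['camera_from_world']; print(n,d['vfov'],d['cx'],d['cy'],-T[:3,:3].T@T[:3,3],T[:3,:3].tolist())
print(read_state())
E
```

```text
pics
scene 46.559322229904055 261.38222514371813 194.2687594928147 [1554.08  -176.488 1128.776] [[0.17785349590535068, 0.9839744600961537, 0.012743463921872235], [-0.6740856477284423, 0.11238612882087132, 0.7300533525538975], [0.7169216648426603, -0.1384327270812114, 0.6832713271842209]]
top 49.02143891505771 253.9987265318059 188.2091409363549 [ 377.238   31.849 1546.437] [[0.01530053042124427, -0.9998790760352027, 0.0027797618274707833], [0.9960625059869408, 0.015484805129827342, 0.08729092150450947], [-0.08732341001039606, 0.0014332191319392097, 0.9961789838914871]]
wrist 65.70646984690485 259.3290605810352 198.91030159940456 [ 276.698 -620.449  373.007] [[0.3129268328466027, -0.9497729828648515, -0.002842235844955236], [0.9140081880980299, 0.30195403601726956, -0.2709479511320203], [0.2581972683324759, 0.0821890573792243, 0.9625898033288964]]
{'t': 0.15, 'joints': array([-1.402,  0.287,  1.578, -0.   ,  1.279, -0.15 ]), 'qvel': array([-0.002, -0.001, -0.005,  0.   , -0.001,  0.   ]), 'joint_efforts': array([  0.   , -40.661, -29.314,  -0.   ,   0.004,  -0.   ]), 'eef_pos': array([ 211.496, -640.49 ,  247.225]), 'tcp_rot': array([ 0.987,  0.159, -0.   , -0.001]), 'ft_force': array([ 0.164, -0.271,  0.009]), 'wrist_torque': array([ 0.039, -0.019, -0.002]), 'finger_gap': 0.998549768935496}
```

View pics/scene0.png

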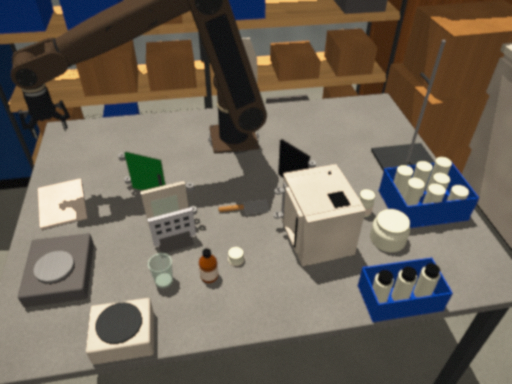

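View pics/top0.png

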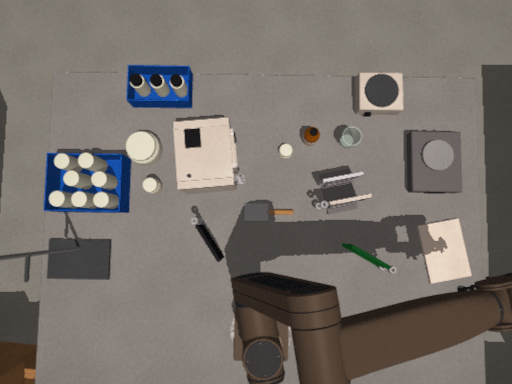

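View pics/wrist0.png

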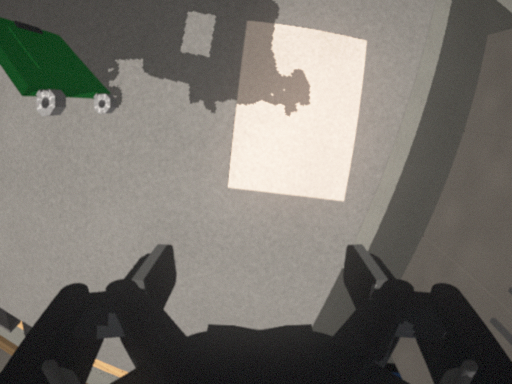

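Run:
```python
import cv2,numpy as np
t=cv2.imread('pics/top0.png'); s=cv2.imread('pics/scene0.png')
a=cv2.resize(t[105:215,160:390],None,fx=3.4,fy=3.4,interpolation=cv2.INTER_CUBIC); cv2.imwrite('pics/tz.png',a)
a=cv2.resize(s[140:290,110:380],None,fx=2.9,fy=2.9,interpolation=cv2.INTER_CUBIC); cv2.imwrite('pics/sz.png',a)
```

```text
(no output)
```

View pics/tz.png

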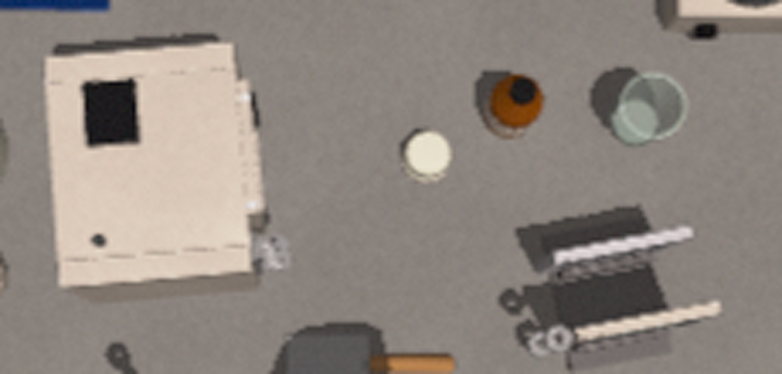

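View pics/sz.png

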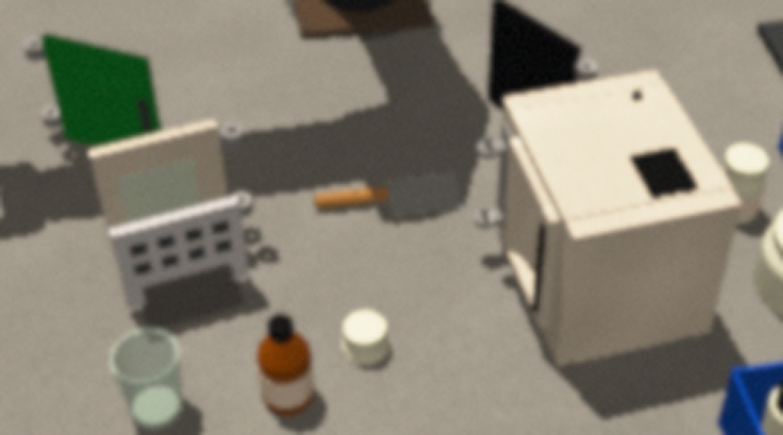

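Run:
```python
from h import *
np.set_printoptions(precision=1,suppress=True)
d=load('top0')
f=lambda x,y,z:onz(d,x/3.4+160-.5+.15,y/3.4+105-.5+.15,z)
C=[f(46,57,215),f(233,43,215),f(252,270,215),f(61,285,215)]
for c in C: print(c)
cen=sum(C)/4; x=(C[0]+C[3]-C[1]-C[2]); print('cab',cen,np.linalg.norm(x)/2,np.degrees(np.arctan2(x[1],x[0])), np.linalg.norm(C[1]-C[2]))
a,b=f(576,335,177),f(718,308,177); print('door',a,b,np.linalg.norm(a-b),np.degrees(np.arctan2(*(a-b)[1::-1])))
print('kn',f(560,340,160),f(273,250,186), f(273,250,76))
```

```text
[705.6 293.2 215. ]
[721.9 116.6 215. ]
[506.2  94.4 215. ]
[489.3 272.3 215. ]
cab [605.8 194.1 215. ] 178.0156997085979 95.34424333336277 216.87562021280797
door [ 452.2 -215.2  177. ] [ 480.2 -351.6  177. ] 139.16065768289496 101.62163627559967
kn [ 448.  -202.8  160. ] [528.5  76.1 186. ] [540.7  79.6  76. ]
```

```bash
cat >> h.py <<'E'
def w2t(delta):
    s=read_state(); return R.from_quat(s['tcp_rot']).inv().apply(delta)/10
def yaw():
    s=read_state(); x=R.from_quat(s['tcp_rot']).as_matrix(); return np.degrees(np.arctan2(x[1,0],x[0,0])), x[:,2]
E
python3 - <<'E'
from h import *
s=read_state(); print(w2t(np.array([466,-283,285])-s['eef_pos']), yaw())
E
```

```text
[ 35.37322968 -25.97857207  -3.71878666] (np.float64(18.26476087733891), array([-3.21442455e-04,  1.87242561e-03, -9.99998195e-01]))
```

>>> carry_out(plan=[{"dx": 3.5,"dy": -2.6,"dz": -0.4},{"dx": 3.5,"dy": -2.6,"dz": -0.4},{"dx": 3.5,"dy": -2.6,"dz": -0.4},{"dx": 3.5,"dy": -2.6,"dz": -0.4},{"dx": 3.5,"dy": -2.6,"dz": -0.4},{"dx": 3.5,"dy": -2.6,"dz": -0.4},{"dx": 3.5,"dy": -2.6,"dz": -0.4},{"dx": 3.5,"dy": -2.6,"dz": -0.4},{"dx": 3.5,"dy": -2.6,"dz": -0.4},{"dx": 3.5,"dy": -2.6,"dz": -0.4}])

```text
schema error: expected keys dx, dy, dz, ax, ay, az
```

>>> carry_out(plan=[{"az": -8.4},{"az": -8.4},{"az": -8.4},{"az": -8.4},{"az": -8.4},{"az": -8.4},{"az": -8.4},{"az": -8.4},{"az": -8.4},{"az": -7.7}])

```text
schema error: expected keys dx, dy, dz, ax, ay, az
```

Run:
```python
from h import *
s=read_state(); print(s['t'],s['eef_pos'],s['joints'],yaw(),s['ft_force'])
snap('wrist','w1');snap('top','t1');snap('scene','s1')
```

```text
0.15 [ 211.49638665 -640.48988554  247.22450028] [-1.40201289e+00  2.87005157e-01  1.57786242e+00 -2.44217648e-06
  1.27862490e+00 -1.49996341e-01] (np.float64(18.26476087733891), array([-3.21442455e-04,  1.87242561e-03, -9.99998195e-01])) [ 0.16376634 -0.27063129  0.00879373]
```

View pics/w1.png

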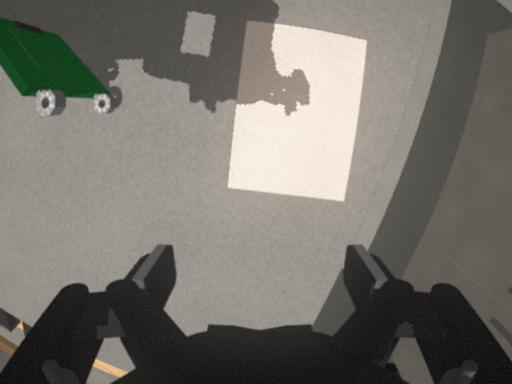

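View pics/t1.png

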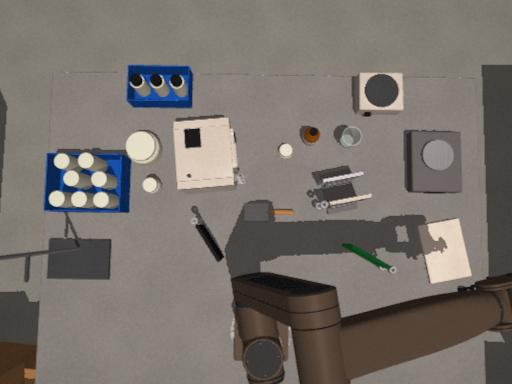

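All six keys are required in every row; the arm hasn't moved.

>>> carry_out(plan=[{"dx": 3.5,"dy": -2.6,"dz": -0.4,"ax": 0,"ay": 0,"az": 0},{"dx": 3.5,"dy": -2.6,"dz": -0.4,"ax": 0,"ay": 0,"az": 0},{"dx": 3.5,"dy": -2.6,"dz": -0.4,"ax": 0,"ay": 0,"az": 0},{"dx": 3.5,"dy": -2.6,"dz": -0.4,"ax": 0,"ay": 0,"az": 0},{"dx": 3.5,"dy": -2.6,"dz": -0.4,"ax": 0,"ay": 0,"az": 0},{"dx": 3.5,"dy": -2.6,"dz": -0.4,"ax": 0,"ay": 0,"az": 0},{"dx": 3.5,"dy": -2.6,"dz": -0.4,"ax": 0,"ay": 0,"az": 0},{"dx": 3.5,"dy": -2.6,"dz": -0.4,"ax": 0,"ay": 0,"az": 0},{"dx": 3.5,"dy": -2.6,"dz": -0.4,"ax": 0,"ay": 0,"az": 0},{"dx": 3.5,"dy": -2.6,"dz": -0.4,"ax": 0,"ay": 0,"az": 0}])

```text
t: 1.3
eef_pos: [463.2, -282.7, 288.7]
tcp_rot: [0.987, 0.159, 0.0, 0.0]
ft_force: [-0.7, -0.4, 0.6]
finger_gap: 1.002
```

>>> carry_out(plan=[{"dx": 0,"dy": 0,"dz": 0,"ax": 0,"ay": 0,"az": -8.4},{"dx": 0,"dy": 0,"dz": 0,"ax": 0,"ay": 0,"az": -8.4},{"dx": 0,"dy": 0,"dz": 0,"ax": 0,"ay": 0,"az": -8.4},{"dx": 0,"dy": 0,"dz": 0,"ax": 0,"ay": 0,"az": -8.4},{"dx": 0,"dy": 0,"dz": 0,"ax": 0,"ay": 0,"az": -8.4},{"dx": 0,"dy": 0,"dz": 0,"ax": 0,"ay": 0,"az": -8.4},{"dx": 0,"dy": 0,"dz": 0,"ax": 0,"ay": 0,"az": -8.4},{"dx": 0,"dy": 0,"dz": 0,"ax": 0,"ay": 0,"az": -8.4},{"dx": 0,"dy": 0,"dz": 0,"ax": 0,"ay": 0,"az": -8.4},{"dx": 0,"dy": 0,"dz": 0,"ax": 0,"ay": 0,"az": -7.7}])

```text
t: 2.3
eef_pos: [462.4, -284.3, 288.3]
tcp_rot: [0.63, 0.777, 0.0, 0.0]
ft_force: [-0.5, 0.4, 0.1]
finger_gap: 1.007
```

Run:
```python
from h import *
s=read_state(); print(s['t'],s['eef_pos'],s['joints'],yaw(),s['ft_force'])
snap('wrist','w1');snap('top','t1');snap('scene','s1')
```

```text
2.3 [ 462.38910731 -284.30622113  288.33280276] [-7.38252816e-01 -3.62088096e-02  1.85842183e+00  2.17516678e-06
  1.31937181e+00 -9.45861493e-01] (np.float64(101.89506999613823), array([ 7.20266465e-06, -3.70527720e-06, -1.00000000e+00])) [-0.46307475  0.38538785  0.1420954 ]
```

View pics/w1.png

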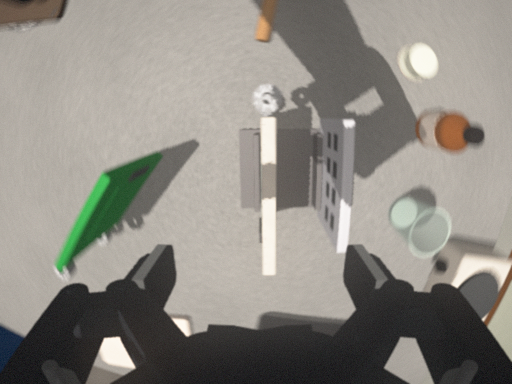

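View pics/t1.png

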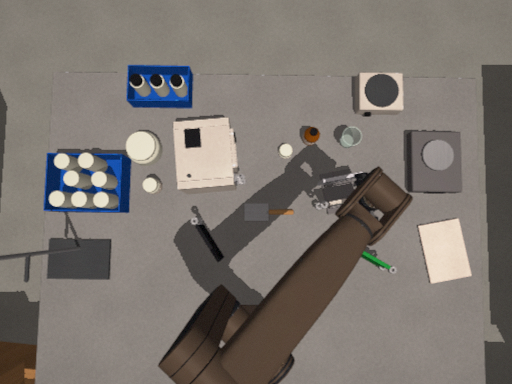

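Run:
```python
from h import *
np.set_printoptions(precision=1,suppress=True)
d=load('w1'); im=d['color']
sub=im[100:290,240:290]; m=(sub.min(2)>190).astype(np.uint8)
n,l,st,c=cv2.connectedComponentsWithStats(m); i=1+np.argmax(st[1:,4]); print(st[i])
for r in [122,140,160,190,220,250,268]:
    row=np.where(l[r-100]==i)[0]+240; print(r,row.min(),row.max())
cnt=cv2.findContours((l==i).astype(np.uint8),cv2.RETR_EXTERNAL,cv2.CHAIN_APPROX_NONE)[0][0]
print(cv2.minAreaRect(cnt))
x0,y0,w,h,_=st[i]
mid=lambda r:(lambda q:(q.min()+q.max())/2)(np.where(l[r-100]==i)[0]+240)
yt,yb=y0+100-.5,y0+100+h-.5
A=onz(d,mid(int(yt)+3),yt,177,1);B=onz(d,mid(int(yb)-3),yb,177,1)
print(A,B,np.linalg.norm(A-B),np.degrees(np.arctan2(A[1]-B[1],A[0]-B[0])),(A+B)/2)
for r in [125,265]:
    q=np.where(l[r-100]==i)[0]+240; print(np.linalg.norm(onz(d,q.min()-.5,r,177,1)-onz(d,q.max()+.5,r,177,1)))
print(onz(d,267,98,160,1))
cv2.imwrite('pics/w1z.png',cv2.resize(im[70:290,200:370],None,fx=2.7,fy=2.7,interpolation=cv2.INTER_CUBIC)[:,:,::-1])
```

```text
[  22   98   14   78 1064]Traceback (most recent call last):
  File "<stdin>", line 7, in <module>
    return umr_minimum(a, axis, None, out, keepdims, initial, where)
ValueError: zero-size array to reduction operation minimum which has no identity
```

Run:
```python
from h import *
np.set_printoptions(precision=1,suppress=True)
d=load('w1'); im=d['color']
x0=255
sub=im[113:290,x0:285]; m=(sub.min(2)>150).astype(np.uint8)
n,l,st,c=cv2.connectedComponentsWithStats(m,connectivity=4); i=1+np.argmax(st[1:,4]); print(st[i])
def rr(r):
    q=np.where(l[r-113]==i)[0]+x0; return q.min()-.5,q.max()+.5
for r in [118,122,140,160,190,220,250,268]: print(r,rr(r))
yt,yb=st[i][1]+113-.5,st[i][1]+st[i][3]+113-.5
print(yt,yb)
A=onz(d,np.mean(rr(int(yt)+8)),yt,177,1);B=onz(d,np.mean(rr(int(yb)-5)),yb,177,1)
print(A,B,np.linalg.norm(A-B),np.degrees(np.arctan2(A[1]-B[1],A[0]-B[0])),(A+B)/2)
for r in [130,265]:
    a,b=rr(r); print(np.linalg.norm(onz(d,a,r,177,1)-onz(d,b,r,177,1)))
print(onz(d,267,98,160,1))
cv2.imwrite('pics/w1z.png',cv2.resize(im[70:290,200:370],None,fx=2.7,fy=2.7,interpolation=cv2.INTER_CUBIC)[:,:,::-1])
```

```text
[   0   84   30   93 2500]Traceback (most recent call last):
  File "<stdin>", line 9, in <module>
  File "<stdin>", line 8, in rr
    return umr_minimum(a, axis, None, out, keepdims, initial, where)
ValueError: zero-size array to reduction operation minimum which has no identity
```

Run:
```python
from h import *
d=load('w1'); im=d['color']
for r in [120,140,170,200,230,260,272]: print(r,[tuple(int(v) for v in im[r,c]) for c in range(256,284,2)])
cv2.imwrite('pics/w1z.png',cv2.resize(im[70:290,200:370],None,fx=2.7,fy=2.7,interpolation=cv2.INTER_CUBIC)[:,:,::-1])
```

```text
120 [(186, 179, 171), (186, 179, 171), (213, 201, 189), (244, 237, 226), (250, 246, 238), (250, 246, 237), (250, 246, 236), (250, 245, 236), (250, 245, 234), (240, 233, 222), (161, 153, 141), (113, 108, 101), (112, 106, 101), (110, 107, 101)]
140 [(165, 157, 152), (145, 135, 132), (165, 156, 146), (248, 240, 230), (250, 246, 236), (251, 246, 238), (250, 244, 236), (249, 243, 234), (249, 244, 235), (240, 232, 221), (155, 145, 135), (99, 95, 90), (101, 94, 92), (102, 97, 93)]
170 [(162, 153, 150), (149, 140, 137), (133, 131, 123), (160, 153, 144), (158, 147, 135), (160, 149, 138), (161, 152, 141), (160, 150, 139), (160, 150, 138), (158, 148, 137), (122, 115, 106), (100, 96, 91), (98, 94, 87), (100, 94, 89)]
200 [(160, 150, 145), (154, 145, 139), (130, 127, 120), (227, 219, 202), (246, 240, 229), (246, 239, 228), (250, 244, 235), (250, 245, 235), (249, 244, 234), (245, 238, 227), (139, 133, 123), (99, 95, 89), (99, 94, 90), (105, 97, 89)]
230 [(190, 183, 173), (168, 164, 155), (115, 109, 101), (226, 217, 199), (250, 244, 235), (251, 246, 238), (251, 247, 239), (251, 247, 238), (250, 245, 235), (248, 241, 230), (199, 187, 174), (188, 182, 173), (183, 177, 168), (187, 183, 172)]
260 [(190, 180, 172), (190, 183, 173), (189, 183, 171), (223, 215, 199), (249, 244, 233), (250, 245, 237), (251, 246, 238), (250, 246, 236), (250, 245, 235), (243, 237, 226), (199, 189, 178), (187, 180, 172), (191, 183, 174), (190, 183, 171)]
272 [(191, 184, 174), (189, 184, 173), (189, 180, 172), (223, 213, 198), (248, 242, 232), (251, 246, 237), (250, 244, 235), (250, 245, 236), (250, 245, 234), (243, 236, 225), (203, 194, 182), (186, 181, 171), (181, 175, 166), (185, 179, 169)]
```

View pics/w1z.png

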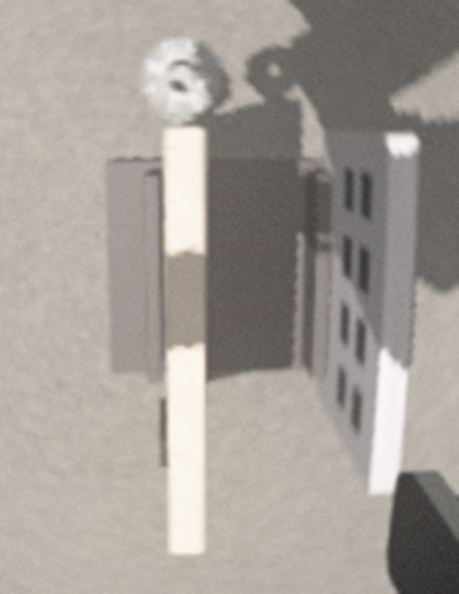

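Run:
```python
from h import *
np.set_printoptions(precision=1,suppress=True)
d=load('w1')
g=lambda x,y,z:onz(d,x/2.7+200-.3,y/2.7+70-.3,z,1)
A,B=g(185,127,177),g(186.7,553,177);print(A,B,np.linalg.norm(A-B),np.degrees(np.arctan2(A[1]-B[1],A[0]-B[0])),(A+B)/2)
print(g(163,140,177),g(207,140,177),np.linalg.norm(g(163,140,177)-g(207,140,177)))
u=(A-B)/np.linalg.norm(A-B); print('kn pred',(A+B)/2+86*u,'seen',g(179,86,160))
s=read_state(); c=(A+B)/2; print(w2t(c-s['eef_pos']))
```

```text
[ 454.8 -216.3  177. ] [ 485.1 -352.1  177. ] 139.1326689117364 102.56562624971855 [ 470.  -284.2  177. ]
[ 449.3 -221.4  177. ] [ 461.9 -218.7  177. ] 12.874512489020674
kn pred [ 451.3 -200.3  177. ] seen [ 450.8 -203.9  160. ]
[-0.1  0.7 11.1]
```

>>> carry_out(plan=[{"dx": 0,"dy": 0.7,"dz": 3,"ax": 0,"ay": 0,"az": -0.3},{"dx": 0,"dy": 0,"dz": 3,"ax": 0,"ay": 0,"az": 0},{"dx": 0,"dy": 0,"dz": 3,"ax": 0,"ay": 0,"az": 0},{"dx": 0,"dy": 0,"dz": 2,"ax": 0,"ay": 0,"az": 0},{"dx": 0,"dy": 0,"dz": 1.3,"ax": 0,"ay": 0,"az": 0},{"dx": 0,"dy": 0,"dz": 0,"ax": 0,"ay": 0,"az": 0}])

```text
t: 3.05
eef_pos: [468.4, -282.2, 163.3]
tcp_rot: [0.631, 0.776, 0.0, -0.002]
ft_force: [0.5, 0.4, -0.1]
finger_gap: 1.004
```

>>> carry_out(plan=[{"dx": 0,"dy": 0,"dz": 0,"ax": 0,"ay": 0,"az": 0},{"dx": 0,"dy": 0,"dz": 0,"ax": 0,"ay": 0,"az": 0},{"dx": 0,"dy": 0,"dz": 0,"ax": 0,"ay": 0,"az": 0},{"dx": 0,"dy": 0,"dz": 0,"ax": 0,"ay": 0,"az": 0},{"dx": 0,"dy": 0,"dz": 0,"ax": 0,"ay": 0,"az": 0},{"dx": 0,"dy": 0,"dz": 0,"ax": 0,"ay": 0,"az": 0},{"dx": 0,"dy": 0,"dz": 0,"ax": 0,"ay": 0,"az": 0},{"dx": 0,"dy": 0,"dz": 0,"ax": 0,"ay": 0,"az": 0},{"dx": 0,"dy": 0,"dz": 0,"ax": 0,"ay": 0,"az": 0},{"dx": 0,"dy": 0,"dz": 0,"ax": 0,"ay": 0,"az": 0}], grip=1, grip_force=70)

```text
t: 4.05
eef_pos: [469.8, -283.4, 166.1]
tcp_rot: [0.63, 0.776, -0.0, 0.001]
ft_force: [0.8, -0.7, 4.4]
finger_gap: 0.128
```

Run:
```python
from h import *
s=read_state(); print(s['t'],s['eef_pos'],yaw(),s['ft_force'],s['wrist_torque'],s['finger_gap'])
snap('wrist','w2');snap('scene','s2')
```

```text
4.05 [ 469.77400015 -283.38360759  166.09333706] (np.float64(101.86428091490079), array([ 0.0012589 , -0.00115744, -0.99999854])) [ 0.77829902 -0.66539733  4.40367846] [-0.12591668 -0.11536165  0.04661639] 0.12791636239416207
```

View pics/w2.png

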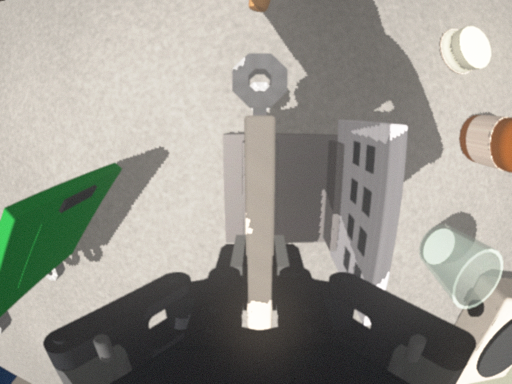

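>>> carry_out(plan=[{"dx": 0,"dy": 0,"dz": -0.4,"ax": 0,"ay": 0,"az": 0},{"dx": 0,"dy": 0,"dz": -0.8,"ax": 0,"ay": 0,"az": 0},{"dx": 0,"dy": 0,"dz": -1,"ax": 0,"ay": 0,"az": 0},{"dx": 0,"dy": 0,"dz": -1.2,"ax": 0,"ay": 0,"az": 0},{"dx": 0,"dy": 0,"dz": -1.2,"ax": 0,"ay": 0,"az": 0},{"dx": 0,"dy": 0,"dz": -1.2,"ax": 0,"ay": 0,"az": 0},{"dx": 0,"dy": 0,"dz": -1.0,"ax": 0,"ay": 0,"az": 0},{"dx": 0,"dy": 0,"dz": -0.6,"ax": 0,"ay": 0,"az": 0},{"dx": 0,"dy": 0,"dz": 0,"ax": 0,"ay": 0,"az": 0}])

```text
t: 5.05
eef_pos: [469.8, -283.4, 240.8]
tcp_rot: [0.63, 0.776, -0.0, 0.001]
ft_force: [0.2, -0.0, -3.0]
finger_gap: 0.126
```

Run:
```python
from h import *
np.set_printoptions(precision=2,suppress=True)
s=read_state(); print(s['t'],s['eef_pos'],yaw(),s['ft_force'],s['wrist_torque'],s['finger_gap'])
snap('wrist','w3');snap('scene','s3')
cab=np.array([531.1,74.2,0]); 
a=np.radians(102); tgt=cab-86*np.array([np.cos(a),np.sin(a),0]); tgt[2]=240; print(tgt,w2t(tgt-s['eef_pos']))
a=cv2.imread('pics/s3.png'); b=cv2.imread('pics/w3.png'); cv2.imwrite('pics/c3.png',np.hstack([a[100:300,100:400],b[0:200,150:450]]))
```

```text
5.05 [ 469.78 -283.36  240.84] (np.float64(101.86729293579539), array([ 0., -0., -1.])) [ 0.23 -0.01 -2.99] [-0.02  0.03  0.02] 0.1262877955551925
[548.98  -9.92 240.  ] [25.13 13.37  0.09]
```

View pics/c3.png

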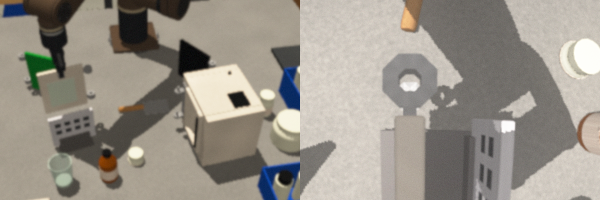

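>>> carry_out(plan=[{"dx": 1.5,"dy": 0,"dz": 0,"ax": 0,"ay": 0,"az": 0},{"dx": 3,"dy": 0,"dz": 0,"ax": 0,"ay": 0,"az": 0},{"dx": 3,"dy": 0,"dz": 0,"ax": 0,"ay": 0,"az": 0},{"dx": 3,"dy": 0,"dz": 0,"ax": 0,"ay": 0,"az": 0},{"dx": 3,"dy": 1,"dz": 0,"ax": 0,"ay": 0,"az": 0},{"dx": 2.5,"dy": 2.5,"dz": 0,"ax": 0,"ay": 0,"az": 0},{"dx": 2,"dy": 3,"dz": 0,"ax": 0,"ay": 0,"az": 0},{"dx": 1.5,"dy": 3,"dz": 0,"ax": 0,"ay": 0,"az": 0},{"dx": 1,"dy": 2.5,"dz": 0,"ax": 0,"ay": 0,"az": 0},{"dx": 0.5,"dy": 1.4,"dz": 0,"ax": 0,"ay": 0,"az": 0}])

```text
t: 6.15
eef_pos: [557.6, -47.6, 238.5]
tcp_rot: [0.629, 0.777, -0.0, -0.001]
ft_force: [-0.3, -0.2, -2.9]
finger_gap: 0.128
```

>>> carry_out(plan=[{"dx": 0,"dy": 0,"dz": 0,"ax": 0,"ay": 0,"az": 0},{"dx": 0,"dy": 0,"dz": 0,"ax": 0,"ay": 0,"az": 0}])

```text
t: 6.35
eef_pos: [556.4, -49.8, 238.6]
tcp_rot: [0.63, 0.777, -0.001, -0.001]
ft_force: [-0.1, 0.4, -3.4]
finger_gap: 0.126
```

Run:
```python
from h import *
np.set_printoptions(precision=2,suppress=True)
s=read_state(); print(s['t'],s['eef_pos'],yaw(),s['ft_force'],s['wrist_torque'],s['finger_gap'])
snap('wrist','w4');snap('scene','s4');snap('top','t4')
```

```text
6.35 [556.4  -49.82 238.63] (np.float64(101.8907411311721), array([-0.,  0., -1.])) [-0.11  0.43 -3.44] [-0.04 -0.02 -0.02] 0.12622704170154767
```

View pics/w4.png

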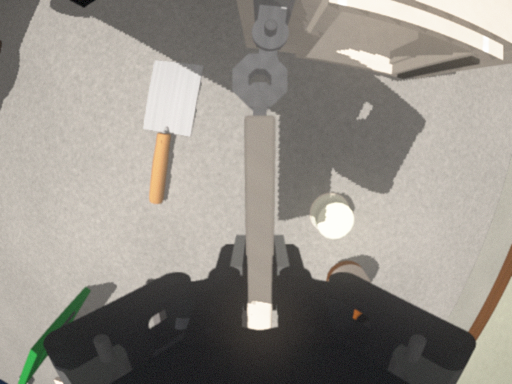

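View pics/s4.png

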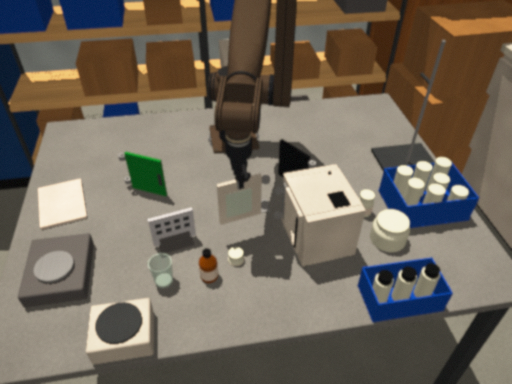

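Run:
```python
import cv2
a=cv2.imread('pics/w4.png')[0:120,200:340]; a=cv2.convertScaleAbs(a,alpha=1.6,beta=0)
cv2.imwrite('pics/w4z.png',cv2.resize(a,None,fx=5,fy=5,interpolation=cv2.INTER_CUBIC))
```

```text
(no output)
```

View pics/w4z.png

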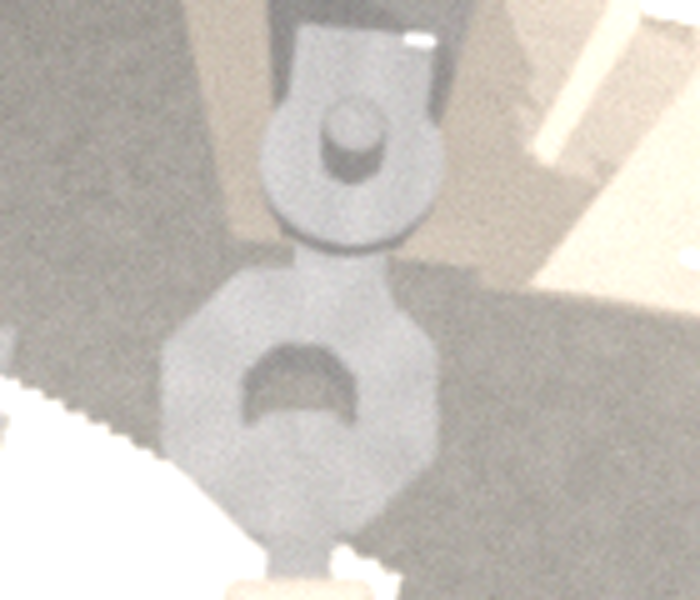

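Run:
```python
from h import *
np.set_printoptions(precision=2,suppress=True)
d=load('w4')
g=lambda x,y,z:onz(d,(x+.5)/5+199.5,(y+.5)/5-.5,z,1)
P=g(353,122,186); K=g(299,399,232.5)
print('pin',P,'diam',np.linalg.norm(g(322,122,186)-g(386,122,186)),'knuckle',K,'hole d',np.linalg.norm(g(242,399,232.5)-g(357,399,232.5)),'outer',np.linalg.norm(g(161,399,232.5)-g(437,399,232.5)))
print('base front',g(350,183,170),'disk L R',g(261,165,170),g(443,165,170), 'pin r?')
s=read_state(); 
for a in (101.9,102.5):
    a=np.radians(a);print('kn from tcp', s['eef_pos'][:2]+(86+.0)*np.array([np.cos(a),np.sin(a)]))
print(w2t(P-K))
t=load('t4')
```

```text
pin [536.34  74.35 186.  ] diam 7.638168014018308 knuckle [538.56  32.81 232.5 ] hole d 10.032529419912246 outer 24.13347350438099
base front [537.19  70.93 170.  ] disk L R [525.4   71.05 170.  ] [548.45  76.21 170.  ] pin r?
kn from tcp [538.7   33.64]
kn from tcp [537.82  33.45]
[4.11 0.64 4.65]
```

>>> carry_out(plan=[{"dx": 0.5,"dy": 0.2,"dz": 0.4,"ax": 0,"ay": 0,"az": 0},{"dx": 0.6,"dy": 0.2,"dz": 0.7,"ax": 0,"ay": 0,"az": 0},{"dx": 0.6,"dy": 0.2,"dz": 0.8,"ax": 0,"ay": 0,"az": 0},{"dx": 0.4,"dy": 0.0,"dz": 0.4,"ax": 0,"ay": 0,"az": 0},{"dx": 0,"dy": 0,"dz": 0,"ax": 0,"ay": 0,"az": 0},{"dx": 0,"dy": 0,"dz": 0,"ax": 0,"ay": 0,"az": 0},{"dx": 0,"dy": 0,"dz": 0,"ax": 0,"ay": 0,"az": 0}])

```text
t: 7.2
eef_pos: [559.1, -28.2, 216.7]
tcp_rot: [0.63, 0.776, 0.0, 0.0]
ft_force: [0.3, -0.2, -3.8]
finger_gap: 0.126
```

Run:
```python
from h import *
np.set_printoptions(precision=2,suppress=True)
s=read_state(); print(s['t'],s['eef_pos'],yaw(),s['ft_force'],s['wrist_torque'],s['finger_gap'])
snap('wrist','w5');snap('scene','s5')
a=cv2.imread('pics/w5.png')[0:120,200:340]; a=cv2.convertScaleAbs(a,alpha=1.6,beta=0)
cv2.imwrite('pics/w5z.png',cv2.resize(a,None,fx=5,fy=5,interpolation=cv2.INTER_CUBIC))
```

```text
7.2 [559.1  -28.25 216.71] (np.float64(101.86844178231632), array([ 0., -0., -1.])) [ 0.33 -0.18 -3.84] [ 0.02 -0.02 -0.02] 0.12630790160485272
```

View pics/w5z.png

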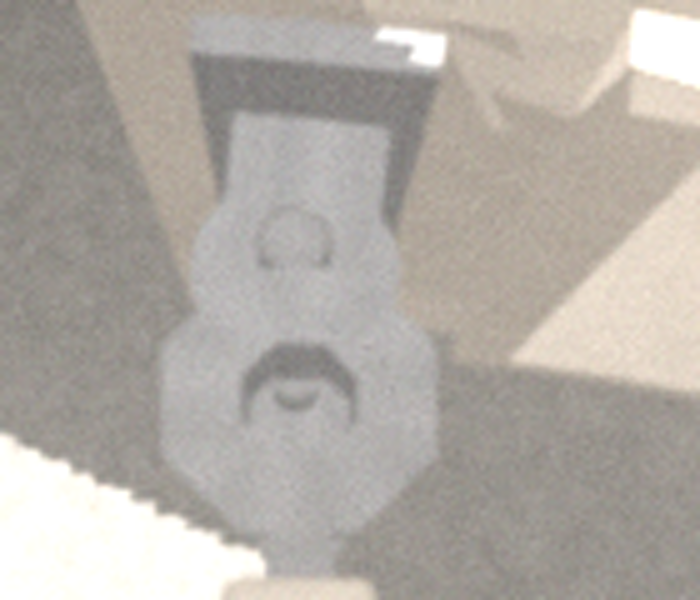

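Run:
```python
from h import *
np.set_printoptions(precision=2,suppress=True)
d=load('w5')
g=lambda x,y,z:onz(d,(x+.5)/5+199.5,(y+.5)/5-.5,z,1)
P=g(295,240,186); K=g(299,399,210.6)
print('pin',P,'diam',np.linalg.norm(g(257,240,186)-g(333,240,186)),'top edge',g(295,204,186),'knuckle',K,'hole',np.linalg.norm(g(242,399,210.6)-g(357,399,210.6)))
print('disk',g(190,265,170),g(402,265,170))
s=read_state(); 
a=np.radians(101.9);print('kn from tcp', s['eef_pos'][:2]+(86+.0)*np.array([np.cos(a),np.sin(a)]))
print(w2t(P-K))
```

```text
pin [536.75  74.35 186.  ] diam 7.8820088818834675 top edge [535.92  78.3  186.  ] knuckle [541.32  54.4  210.6 ] hole 10.025165530312595
disk [524.79  72.77 170.  ] [548.52  77.74 170.  ]
kn from tcp [541.38  55.84]
[ 2.05 -0.04  2.46]
```

>>> carry_out(plan=[{"dx": 0.5,"dy": 0,"dz": 0,"ax": 0,"ay": 0,"az": 0},{"dx": 0.8,"dy": 0,"dz": 0,"ax": 0,"ay": 0,"az": 0},{"dx": 0.55,"dy": 0,"dz": 0,"ax": 0,"ay": 0,"az": 0},{"dx": 0.2,"dy": 0,"dz": 0,"ax": 0,"ay": 0,"az": 0},{"dx": 0,"dy": 0,"dz": 0,"ax": 0,"ay": 0,"az": 0},{"dx": 0,"dy": 0,"dz": 0.2,"ax": 0,"ay": 0,"az": 0},{"dx": 0,"dy": 0,"dz": 0.2,"ax": 0,"ay": 0,"az": 0},{"dx": 0,"dy": 0,"dz": 0,"ax": 0,"ay": 0,"az": 0}])

```text
t: 8.1
eef_pos: [554.4, -8.2, 211.7]
tcp_rot: [0.63, 0.776, -0.0, -0.0]
ft_force: [-0.2, 0.1, -3.8]
finger_gap: 0.127
```

Run:
```python
from h import *
np.set_printoptions(precision=2,suppress=True)
s=read_state(); print(s['t'],s['eef_pos'],yaw(),s['ft_force'],s['wrist_torque'],s['finger_gap'])
snap('wrist','w6')
d=load('w6'); print(proj(d,[536.7,74.4,186],1))
a=cv2.imread('pics/w6.png')[0:120,200:340]; a=cv2.convertScaleAbs(a,alpha=1.6,beta=0)
cv2.imwrite('pics/w6z.png',cv2.resize(a,None,fx=5,fy=5,interpolation=cv2.INTER_CUBIC))
```

```text
8.1 [554.36  -8.17 211.72] (np.float64(101.8513785624916), array([-0.,  0., -1.])) [-0.15  0.08 -3.79] [-0.09  0.   -0.  ] 0.12654697434851644
(np.float64(259.6139463144973), np.float64(84.44599530304423))
```

View pics/w6z.png

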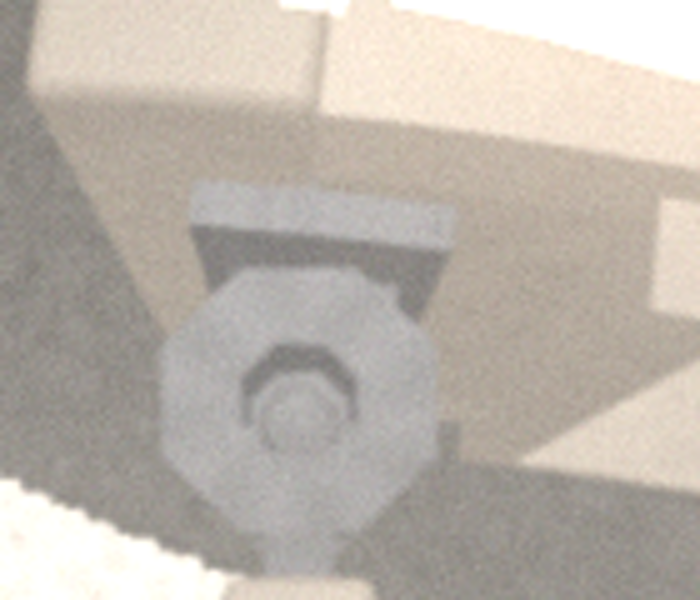

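Run:
```python
from h import *
np.set_printoptions(precision=2,suppress=True)
d=load('w6')
g=lambda x,y,z:onz(d,(x+.5)/5+199.5,(y+.5)/5-.5,z,1)
P=g(299,412,186); K=g(299,399,205.6)
print(P,g(299,371,186)-P,'diam',np.linalg.norm(g(258,412,186)-g(340,412,186)),K,w2t(P-K),w2t(g(299,371,186)-K))
print(w2t(g(299,342,205.6)-K), w2t(g(299,266,205.6)-K))
```

```text
[536.34  75.62 186.  ] [-0.87  4.17  0.  ] diam 8.213440555309134 [536.58  74.47 205.6 ] [0.12 0.   1.96] [0.54 0.   1.96]
[0.52 0.   0.  ] [1.22 0.   0.  ]
```

>>> carry_out(plan=[{"dx": 0.08,"dy": 0,"dz": 0,"ax": 0,"ay": 0,"az": 0},{"dx": 0,"dy": 0,"dz": 0.1,"ax": 0,"ay": 0,"az": 0},{"dx": 0,"dy": 0,"dz": 0.1,"ax": 0,"ay": 0,"az": 0},{"dx": 0,"dy": 0,"dz": 0.1,"ax": 0,"ay": 0,"az": 0},{"dx": 0,"dy": 0,"dz": 0.1,"ax": 0,"ay": 0,"az": 0},{"dx": 0,"dy": 0,"dz": 0,"ax": 0,"ay": 0,"az": 0}])

```text
t: 8.75
eef_pos: [554.3, -7.3, 208.1]
tcp_rot: [0.63, 0.776, -0.0, -0.0]
ft_force: [-1.2, -0.7, -3.2]
finger_gap: 0.132
```

Run:
```python
from h import *
np.set_printoptions(precision=2,suppress=True)
s=read_state(); print(s['t'],s['eef_pos'],yaw(),s['ft_force'],s['wrist_torque'],s['finger_gap'])
```

```text
8.75 [554.34  -7.28 208.1 ] (np.float64(101.86624196380338), array([-0., -0., -1.])) [-1.19 -0.74 -3.22] [-0.07 -0.   -0.02] 0.13226553119709022
```

>>> carry_out(plan=[{"dx": 0,"dy": 0,"dz": 0.1,"ax": 0,"ay": 0,"az": 0},{"dx": 0,"dy": 0,"dz": 0.1,"ax": 0,"ay": 0,"az": 0},{"dx": 0,"dy": 0,"dz": 0.1,"ax": 0,"ay": 0,"az": 0},{"dx": 0,"dy": 0,"dz": 0.1,"ax": 0,"ay": 0,"az": 0},{"dx": 0,"dy": 0,"dz": 0,"ax": 0,"ay": 0,"az": 0}])

```text
t: 9.25
eef_pos: [554.4, -7.3, 204.1]
tcp_rot: [0.63, 0.776, -0.0, -0.0]
ft_force: [-0.0, 0.0, -2.9]
finger_gap: 0.123
```

Run:
```python
from h import *
np.set_printoptions(precision=2,suppress=True)
s=read_state(); print(s['t'],s['eef_pos'],yaw(),s['ft_force'],s['wrist_torque'],s['finger_gap'])
snap('wrist','w7')
a=cv2.imread('pics/w7.png')[0:120,200:340]; a=cv2.convertScaleAbs(a,alpha=1.6,beta=0)
cv2.imwrite('pics/w7z.png',cv2.resize(a,None,fx=5,fy=5,interpolation=cv2.INTER_CUBIC))
```

```text
9.25 [554.36  -7.29 204.11] (np.float64(101.86782994528565), array([-0., -0., -1.])) [-0.04  0.03 -2.88] [-0.05  0.05  0.03] 0.12276492003563079
```

View pics/w7z.png

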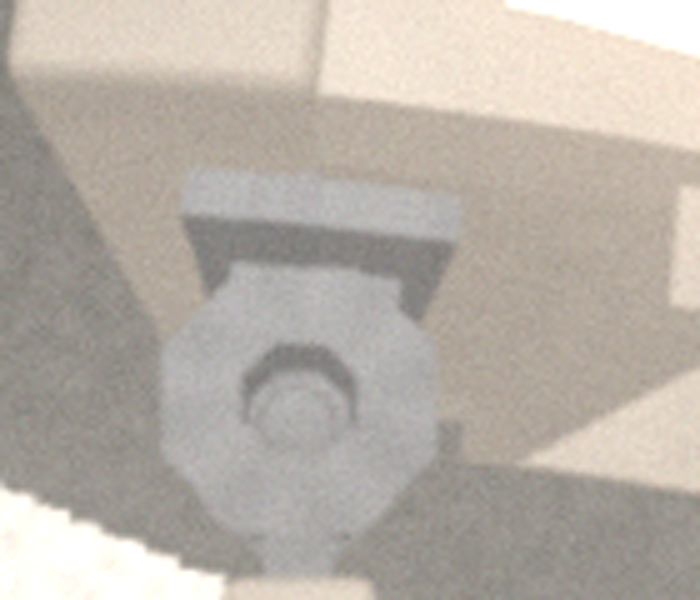

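>>> carry_out(plan=[{"dx": 0,"dy": 0,"dz": 0.1,"ax": 0,"ay": 0,"az": 0},{"dx": 0,"dy": 0,"dz": 0.1,"ax": 0,"ay": 0,"az": 0},{"dx": 0,"dy": 0,"dz": 0.1,"ax": 0,"ay": 0,"az": 0},{"dx": 0,"dy": 0,"dz": 0.1,"ax": 0,"ay": 0,"az": 0},{"dx": 0,"dy": 0,"dz": 0.1,"ax": 0,"ay": 0,"az": 0},{"dx": 0,"dy": 0,"dz": 0,"ax": 0,"ay": 0,"az": 0}])

```text
t: 9.9
eef_pos: [554.4, -7.3, 199.1]
tcp_rot: [0.63, 0.776, -0.0, -0.0]
ft_force: [0.0, 0.1, -2.9]
finger_gap: 0.125
```

>>> carry_out(plan=[{"dx": 0,"dy": 0,"dz": 0.1,"ax": 0,"ay": 0,"az": 0},{"dx": 0,"dy": 0,"dz": 0.1,"ax": 0,"ay": 0,"az": 0},{"dx": 0,"dy": 0,"dz": 0.1,"ax": 0,"ay": 0,"az": 0},{"dx": 0,"dy": 0,"dz": 0.1,"ax": 0,"ay": 0,"az": 0},{"dx": 0,"dy": 0,"dz": 0,"ax": 0,"ay": 0,"az": 0},{"dx": 0,"dy": 0,"dz": 0,"ax": 0,"ay": 0,"az": 0}])

```text
t: 10.5
eef_pos: [554.4, -7.3, 195.3]
tcp_rot: [0.63, 0.776, -0.0, -0.0]
ft_force: [0.3, -0.2, -3.1]
finger_gap: 0.129
```

>>> carry_out(plan=[{"dx": 0,"dy": 0,"dz": 0.05,"ax": 0,"ay": 0,"az": 0},{"dx": 0,"dy": 0,"dz": 0.05,"ax": 0,"ay": 0,"az": 0},{"dx": 0,"dy": 0,"dz": 0,"ax": 0,"ay": 0,"az": 0}])

```text
t: 10.8
eef_pos: [554.4, -7.3, 194.2]
tcp_rot: [0.63, 0.776, -0.0, -0.0]
ft_force: [-0.0, 0.4, -3.7]
finger_gap: 0.124
```

>>> carry_out(plan=[{"dx": 0,"dy": 0,"dz": 0.05,"ax": 0,"ay": 0,"az": 0},{"dx": 0,"dy": 0,"dz": 0.05,"ax": 0,"ay": 0,"az": 0},{"dx": 0,"dy": 0,"dz": 0,"ax": 0,"ay": 0,"az": 0}])

```text
t: 11.1
eef_pos: [554.7, -7.4, 193.9]
tcp_rot: [0.63, 0.776, 0.0, 0.0]
ft_force: [-0.7, -0.5, -1.3]
finger_gap: 0.128
```

>>> carry_out(plan=[{"dx": 0,"dy": 0,"dz": 0.05,"ax": 0,"ay": 0,"az": 0},{"dx": 0,"dy": 0,"dz": 0.05,"ax": 0,"ay": 0,"az": 0},{"dx": 0,"dy": 0,"dz": 0,"ax": 0,"ay": 0,"az": 0},{"dx": 0,"dy": 0,"dz": 0,"ax": 0,"ay": 0,"az": 0}])

```text
t: 11.5
eef_pos: [555.0, -7.6, 193.7]
tcp_rot: [0.63, 0.776, 0.0, 0.001]
ft_force: [-1.4, -1.7, 6.1]
finger_gap: 0.127
```

Run:
```python
from h import *
np.set_printoptions(precision=2,suppress=True)
s=read_state(); print(s['t'],s['eef_pos'],yaw(),s['ft_force'],s['wrist_torque'],s['finger_gap'])
snap('wrist','w8');snap('scene','s8')
a=cv2.imread('pics/w8.png')[0:120,200:340]; a=cv2.convertScaleAbs(a,alpha=1.6,beta=0)
b=cv2.imread('pics/s8.png')[150:290,200:330]
cv2.imwrite('pics/w8z.png',np.hstack([cv2.resize(a,(420,420),interpolation=cv2.INTER_CUBIC),cv2.resize(b,(380,420),interpolation=cv2.INTER_CUBIC)]))
```

```text
11.5 [555.01  -7.61 193.7 ] (np.float64(101.88036318877398), array([ 0., -0., -1.])) [-1.42 -1.67  6.05] [-0.09  0.45  0.16] 0.12655540596115245
```

View pics/w8z.png

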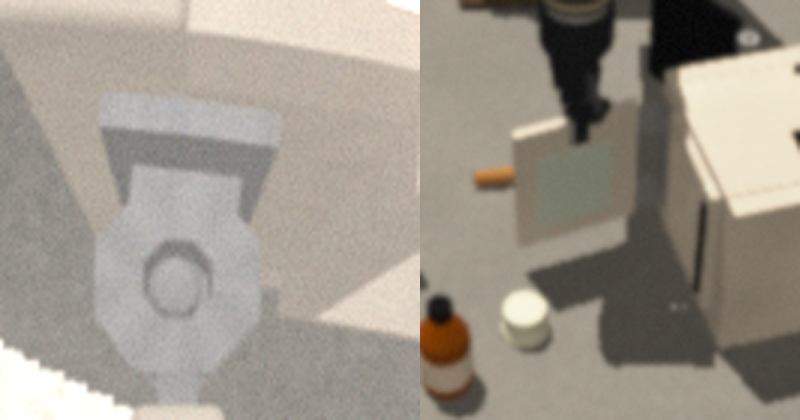

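>>> carry_out(plan=[{"dx": 0,"dy": 0,"dz": -0.1,"ax": 0,"ay": 0,"az": 0},{"dx": 0,"dy": 0,"dz": 0,"ax": 0,"ay": 0,"az": 0}])

```text
t: 11.8
eef_pos: [554.8, -7.5, 193.8]
tcp_rot: [0.63, 0.776, 0.0, 0.001]
ft_force: [-0.8, -2.3, 3.4]
finger_gap: 0.127
```

>>> carry_out(plan=[{"dx": 0,"dy": 0,"dz": 0,"ax": 0,"ay": 0,"az": 0},{"dx": 0,"dy": 0,"dz": 0,"ax": 0,"ay": 0,"az": 0},{"dx": 0,"dy": 0,"dz": 0,"ax": 0,"ay": 0,"az": 0},{"dx": 0,"dy": 0,"dz": 0,"ax": 0,"ay": 0,"az": 0},{"dx": 0,"dy": 0,"dz": 0,"ax": 0,"ay": 0,"az": 0},{"dx": 0,"dy": 0,"dz": 0,"ax": 0,"ay": 0,"az": 0}], grip=0.5)

```text
t: 12.4
eef_pos: [554.4, -7.2, 193.2]
tcp_rot: [0.63, 0.776, 0.0, -0.0]
ft_force: [-0.2, 0.1, 1.2]
finger_gap: 0.499
```

Run:
```python
from h import *
np.set_printoptions(precision=2,suppress=True)
s=read_state(); print(s['t'],s['eef_pos'],yaw(),s['ft_force'],s['wrist_torque'],s['finger_gap'])
snap('wrist','w9')
```

```text
12.4 [554.44  -7.22 193.24] (np.float64(101.8640177674866), array([-0.,  0., -1.])) [-0.2   0.07  1.2 ] [ 0.02  0.04 -0.02] 0.4992556164560627
```

View pics/w9.png

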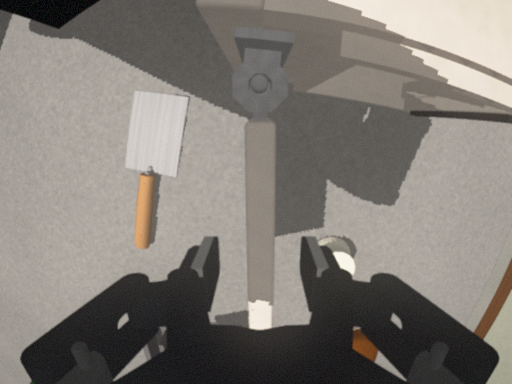

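>>> carry_out(plan=[{"dx": 0,"dy": 0,"dz": -0.5,"ax": 0,"ay": 0,"az": 0},{"dx": 0,"dy": 0,"dz": -1,"ax": 0,"ay": 0,"az": 0},{"dx": 0,"dy": 0,"dz": -1.5,"ax": 0,"ay": 0,"az": 0},{"dx": 0,"dy": 0,"dz": -1.5,"ax": 0,"ay": 0,"az": 0},{"dx": 0,"dy": 0,"dz": -1,"ax": 0,"ay": 0,"az": 0},{"dx": 0,"dy": 0,"dz": 0,"ax": 0,"ay": 0,"az": 0}])

```text
t: 13.05
eef_pos: [555.7, -7.5, 251.5]
tcp_rot: [0.63, 0.776, 0.001, 0.002]
ft_force: [-0.7, -1.1, 0.3]
finger_gap: 0.499
```

>>> carry_out(plan=[{"dx": 0,"dy": 0,"dz": 0,"ax": 0,"ay": 0,"az": 8.5},{"dx": 0,"dy": 0,"dz": 0,"ax": 0,"ay": 0,"az": 8.5},{"dx": 0,"dy": 0,"dz": 0,"ax": 0,"ay": 0,"az": 8.5},{"dx": 0,"dy": 0,"dz": 0,"ax": 0,"ay": 0,"az": 8.5},{"dx": 0,"dy": 0,"dz": 0,"ax": 0,"ay": 0,"az": 8.5},{"dx": 0,"dy": 0,"dz": 0,"ax": 0,"ay": 0,"az": 8.5},{"dx": 0,"dy": 0,"dz": 0,"ax": 0,"ay": 0,"az": 8.5},{"dx": 0,"dy": 0,"dz": 0,"ax": 0,"ay": 0,"az": 8.5},{"dx": 0,"dy": 0,"dz": 0,"ax": 0,"ay": 0,"az": 8.5},{"dx": 0,"dy": 0,"dz": 0,"ax": 0,"ay": 0,"az": 8.5}], grip=1)

```text
t: 14.05
eef_pos: [554.1, -7.2, 247.8]
tcp_rot: [0.99, 0.144, -0.001, -0.0]
ft_force: [0.5, -0.4, -0.6]
finger_gap: -0.001
```

Run:
```python
from h import *
np.set_printoptions(precision=2,suppress=True)
s=read_state(); print(s['t'],s['eef_pos'],yaw(),s['ft_force'],s['finger_gap'],s['joints'])
print(w2t(np.array([520,-51,245])-s['eef_pos']))
snap('wrist','w10');snap('scene','s10');snap('top','t10')
```

```text
14.05 [554.12  -7.21 247.75] (np.float64(16.51494898617498), array([-0.,  0., -1.])) [ 0.53 -0.41 -0.64] -0.0006127021765935553 [-0.2   0.02  1.88  0.    1.25  1.09]
[-4.52  3.23  0.28]
```

View pics/w10.png

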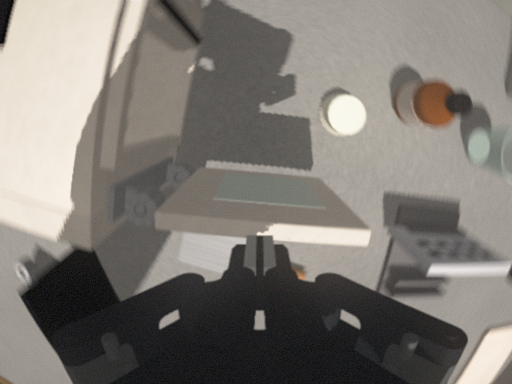

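View pics/s10.png

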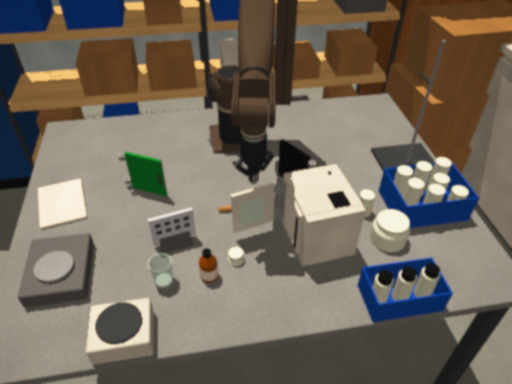

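>>> carry_out(plan=[{"dx": -2.2,"dy": 1.6,"dz": 0,"ax": 0,"ay": 0,"az": 0},{"dx": -2.3,"dy": 1.6,"dz": 0,"ax": 0,"ay": 0,"az": 0},{"dx": 0,"dy": 0,"dz": 0,"ax": 0,"ay": 0,"az": 4.5},{"dx": 0,"dy": 0,"dz": 2,"ax": 0,"ay": 0,"az": 0},{"dx": 0,"dy": 0,"dz": 2.5,"ax": 0,"ay": 0,"az": 0},{"dx": 0,"dy": 0,"dz": 1.5,"ax": 0,"ay": 0,"az": 0},{"dx": 0,"dy": 0,"dz": 1.0,"ax": 0,"ay": 0,"az": 0},{"dx": 0,"dy": 0,"dz": 0,"ax": 0,"ay": 0,"az": 0},{"dx": 0,"dy": 0,"dz": 0,"ax": 0,"ay": 0,"az": 0}])

```text
t: 15.1
eef_pos: [521.1, -51.0, 178.9]
tcp_rot: [0.994, 0.108, 0.0, 0.0]
ft_force: [0.5, -0.2, 0.8]
finger_gap: -0.003
```

Run:
```python
from h import *
np.set_printoptions(precision=2,suppress=True)
s=read_state(); print(s['t'],s['eef_pos'],yaw(),s['ft_force'],s['finger_gap'],s['joints'])
snap('wrist','w11')
# arc waypoints: H, radius r along panel, offset o from panel mid-plane on front side
H=np.array([536.5,75.]);r,o=120,17
def pt(phi,o=17):
    a=np.radians(phi); y=np.array([np.cos(a),np.sin(a)]); x=np.array([np.sin(a),-np.cos(a)]); return H-r*y-o*x
for phi in (101.9,120,140,160,180,185.6): print(phi,pt(phi))
print('touch in tool', w2t(np.append(pt(101.9),178)-s['eef_pos']))
```

```text
15.1 [521.12 -51.01 178.89] (np.float64(12.405950544055113), array([ 0., -0., -1.])) [ 0.55 -0.17  0.77] -0.0026267432904178768 [-0.29  0.02  2.01  0.    1.11  1.06]
101.9 [544.61 -45.93]
120 [581.78 -37.42]
140 [617.5  -15.16]
160 [643.45  17.98]
180 [656.5  58. ]
185.6 [657.59  69.79]
touch in tool [2.4  0.01 0.09]
```

View pics/w11.png

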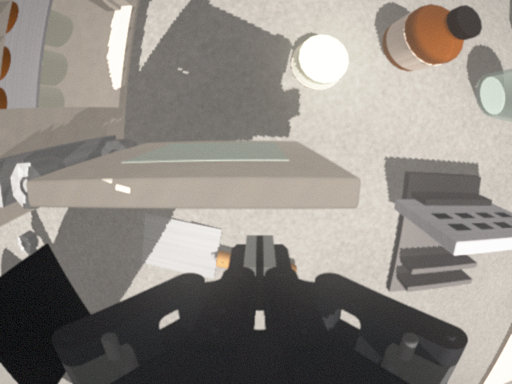

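>>> carry_out(plan=[{"dx": 0.5,"dy": 0,"dz": 0,"ax": 0,"ay": 0,"az": 0.5},{"dx": 0.5,"dy": 0,"dz": 0,"ax": 0,"ay": 0,"az": 0},{"dx": 0.4,"dy": 0,"dz": 0,"ax": 0,"ay": 0,"az": 0},{"dx": 0.4,"dy": 0,"dz": 0,"ax": 0,"ay": 0,"az": 0},{"dx": 0.3,"dy": 0,"dz": 0,"ax": 0,"ay": 0,"az": 0},{"dx": 0.3,"dy": 0,"dz": 0,"ax": 0,"ay": 0,"az": 0}])

```text
t: 15.75
eef_pos: [544.4, -45.9, 178.2]
tcp_rot: [0.995, 0.103, -0.0, -0.0]
ft_force: [-0.2, -0.4, 0.4]
finger_gap: 0.002
```

>>> carry_out(plan=[{"dx": 0.42,"dy": 0.05,"dz": 0,"ax": 0,"ay": 0,"az": -2},{"dx": 0.42,"dy": 0.05,"dz": 0,"ax": 0,"ay": 0,"az": -2},{"dx": 0.42,"dy": 0.05,"dz": 0,"ax": 0,"ay": 0,"az": -2},{"dx": 0.42,"dy": 0.05,"dz": 0,"ax": 0,"ay": 0,"az": -2},{"dx": 0.42,"dy": 0.05,"dz": 0,"ax": 0,"ay": 0,"az": -2},{"dx": 0.42,"dy": 0.05,"dz": 0,"ax": 0,"ay": 0,"az": -2},{"dx": 0.42,"dy": 0.05,"dz": 0,"ax": 0,"ay": 0,"az": -2},{"dx": 0.42,"dy": 0.05,"dz": 0,"ax": 0,"ay": 0,"az": -2},{"dx": 0.42,"dy": 0.05,"dz": 0,"ax": 0,"ay": 0,"az": -2},{"dx": 0.42,"dy": 0.05,"dz": 0,"ax": 0,"ay": 0,"az": -2}])

```text
t: 16.75
eef_pos: [585.2, -35.7, 178.2]
tcp_rot: [0.961, 0.275, -0.0, 0.0]
ft_force: [-0.3, -0.6, 0.3]
finger_gap: -0.003
```

Run:
```python
from h import *
np.set_printoptions(precision=2,suppress=True)
s=read_state(); print(s['t'],s['eef_pos'],yaw(),s['ft_force'],s['joints'])
snap('wrist','w12')
```

```text
16.75 [585.18 -35.7  178.21] (np.float64(31.948459277230892), array([-0., -0., -1.])) [-0.27 -0.65  0.3 ] [-0.23  0.16  1.86 -0.    1.12  0.78]
```

View pics/w12.png

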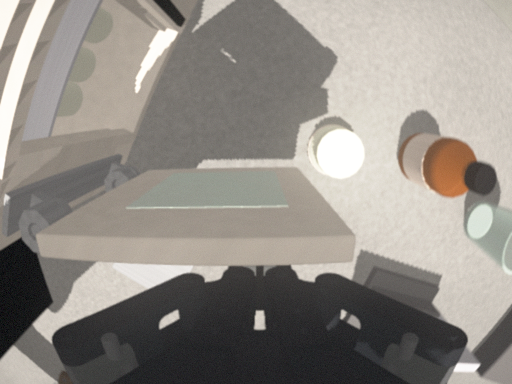

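>>> carry_out(plan=[{"dx": 0.42,"dy": 0.05,"dz": 0,"ax": 0,"ay": 0,"az": -2},{"dx": 0.42,"dy": 0.05,"dz": 0,"ax": 0,"ay": 0,"az": -2},{"dx": 0.42,"dy": 0.05,"dz": 0,"ax": 0,"ay": 0,"az": -2},{"dx": 0.42,"dy": 0.05,"dz": 0,"ax": 0,"ay": 0,"az": -2},{"dx": 0.42,"dy": 0.05,"dz": 0,"ax": 0,"ay": 0,"az": -2},{"dx": 0.42,"dy": 0.05,"dz": 0,"ax": 0,"ay": 0,"az": -2},{"dx": 0.42,"dy": 0.05,"dz": 0,"ax": 0,"ay": 0,"az": -2},{"dx": 0.42,"dy": 0.05,"dz": 0,"ax": 0,"ay": 0,"az": -2},{"dx": 0.42,"dy": 0.05,"dz": 0,"ax": 0,"ay": 0,"az": -2},{"dx": 0.42,"dy": 0.05,"dz": 0,"ax": 0,"ay": 0,"az": -2}])

```text
t: 17.8
eef_pos: [620.1, -11.9, 178.3]
tcp_rot: [0.899, 0.439, 0.0, 0.0]
ft_force: [0.0, 1.1, 0.2]
finger_gap: 0.001
```

>>> carry_out(plan=[{"dx": 0.42,"dy": 0.05,"dz": 0,"ax": 0,"ay": 0,"az": -2},{"dx": 0.42,"dy": 0.05,"dz": 0,"ax": 0,"ay": 0,"az": -2},{"dx": 0.42,"dy": 0.05,"dz": 0,"ax": 0,"ay": 0,"az": -2},{"dx": 0.42,"dy": 0.05,"dz": 0,"ax": 0,"ay": 0,"az": -2},{"dx": 0.42,"dy": 0.05,"dz": 0,"ax": 0,"ay": 0,"az": -2},{"dx": 0.42,"dy": 0.05,"dz": 0,"ax": 0,"ay": 0,"az": -2},{"dx": 0.42,"dy": 0.05,"dz": 0,"ax": 0,"ay": 0,"az": -2},{"dx": 0.42,"dy": 0.05,"dz": 0,"ax": 0,"ay": 0,"az": -2},{"dx": 0.42,"dy": 0.05,"dz": 0,"ax": 0,"ay": 0,"az": -2},{"dx": 0.42,"dy": 0.05,"dz": 0,"ax": 0,"ay": 0,"az": -2}])

```text
t: 18.8
eef_pos: [644.7, 22.3, 178.3]
tcp_rot: [0.809, 0.588, -0.0, 0.0]
ft_force: [-0.3, 0.4, 0.7]
finger_gap: -0.004
```

Run:
```python
from h import *
np.set_printoptions(precision=2,suppress=True)
s=read_state(); print(s['t'],s['eef_pos'],yaw(),s['ft_force'],s['joints'])
snap('wrist','w13');snap('scene','s13')
H=np.array([536.5,75.]); v=s['eef_pos'][:2]-H; L=np.hypot(*v); print(L, np.degrees(np.arctan2(v[1],v[0]))+180+np.degrees(np.arcsin(17/L)))
```

```text
18.8 [644.68  22.26 178.31] (np.float64(72.03581575222104), array([-0., -0., -1.])) [-0.27  0.44  0.66] [-0.12  0.28  1.71 -0.    1.15  0.19]
120.351971028391 162.1290531804031
```

View pics/w13.png

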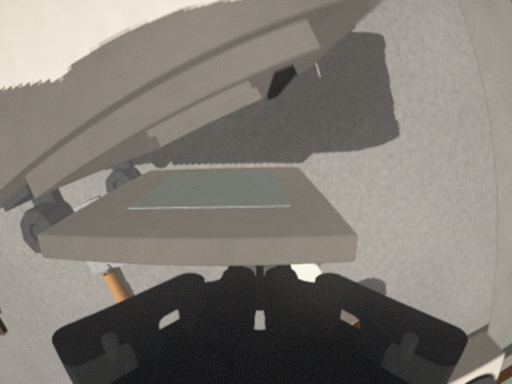

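View pics/s13.png

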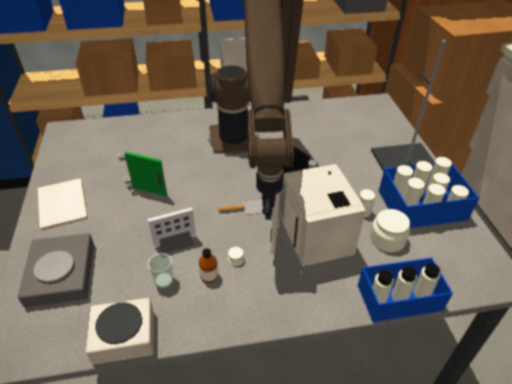

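>>> carry_out(plan=[{"dx": 0.42,"dy": 0.05,"dz": 0,"ax": 0,"ay": 0,"az": -2},{"dx": 0.42,"dy": 0.05,"dz": 0,"ax": 0,"ay": 0,"az": -2},{"dx": 0.42,"dy": 0.05,"dz": 0,"ax": 0,"ay": 0,"az": -2},{"dx": 0.42,"dy": 0.05,"dz": 0,"ax": 0,"ay": 0,"az": -2},{"dx": 0.42,"dy": 0.05,"dz": 0,"ax": 0,"ay": 0,"az": -2},{"dx": 0.42,"dy": 0.05,"dz": 0,"ax": 0,"ay": 0,"az": -2},{"dx": 0.42,"dy": 0.05,"dz": 0,"ax": 0,"ay": 0,"az": -2},{"dx": 0.42,"dy": 0.05,"dz": 0,"ax": 0,"ay": 0,"az": -2}])

```text
t: 19.7
eef_pos: [655.0, 54.4, 178.4]
tcp_rot: [0.719, 0.695, 0.0, 0.0]
ft_force: [0.4, 0.4, -0.1]
finger_gap: 0.001
```

>>> carry_out(plan=[{"dx": 0.21,"dy": 0.03,"dz": 0,"ax": 0,"ay": 0,"az": -1},{"dx": 0.21,"dy": 0.03,"dz": 0,"ax": 0,"ay": 0,"az": -1},{"dx": 0.21,"dy": 0.03,"dz": 0,"ax": 0,"ay": 0,"az": -1},{"dx": 0,"dy": 0,"dz": 0,"ax": 0,"ay": 0,"az": 0}])

```text
t: 20.1
eef_pos: [655.9, 60.5, 178.3]
tcp_rot: [0.702, 0.713, 0.0, -0.0]
ft_force: [0.3, 0.4, 0.9]
finger_gap: 0.002
```

Run:
```python
from h import *
np.set_printoptions(precision=2,suppress=True)
s=read_state(); print(s['t'],s['eef_pos'],yaw(),s['ft_force'],s['joints'])
snap('wrist','w14');snap('scene','s14')
H=np.array([536.5,75.]); v=s['eef_pos'][:2]-H; L=np.hypot(*v); print(L, np.degrees(np.arctan2(v[1],v[0]))+180+np.degrees(np.arcsin(17/L)))
```

```text
20.1 [655.91  60.54 178.32] (np.float64(90.90306116255525), array([-0.,  0., -1.])) [0.27 0.43 0.94] [-0.06  0.31  1.68  0.    1.15 -0.08]
120.2846555613445 181.2185126268101
```

View pics/w14.png

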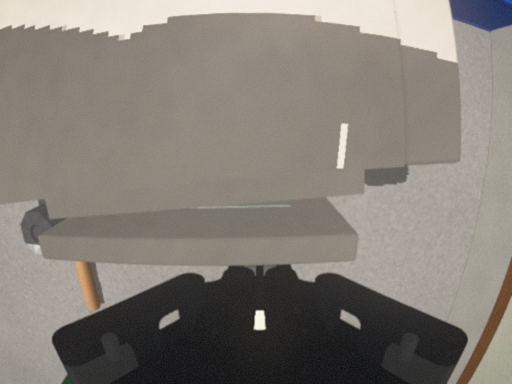

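Nearly shut; continue in small steps, feeling.

>>> carry_out(plan=[{"dx": 0.2,"dy": 0,"dz": 0,"ax": 0,"ay": 0,"az": -1},{"dx": 0.2,"dy": 0,"dz": 0,"ax": 0,"ay": 0,"az": -1},{"dx": 0.1,"dy": 0,"dz": 0,"ax": 0,"ay": 0,"az": -0.5},{"dx": 0,"dy": 0,"dz": 0,"ax": 0,"ay": 0,"az": 0}])

```text
t: 20.6
eef_pos: [655.8, 65.5, 178.3]
tcp_rot: [0.686, 0.728, 0.0, -0.0]
ft_force: [0.6, -0.6, -0.7]
finger_gap: 0.001
```

>>> carry_out(plan=[{"dx": 0.1,"dy": 0,"dz": 0,"ax": 0,"ay": 0,"az": -0.5},{"dx": 0.1,"dy": 0,"dz": 0,"ax": 0,"ay": 0,"az": -0.5},{"dx": 0,"dy": 0,"dz": 0,"ax": 0,"ay": 0,"az": 0},{"dx": 0,"dy": 0,"dz": 0,"ax": 0,"ay": 0,"az": 0}])

```text
t: 21.0
eef_pos: [655.6, 67.3, 178.3]
tcp_rot: [0.68, 0.734, -0.0, -0.0]
ft_force: [-0.4, 0.4, -0.0]
finger_gap: 0.003
```

Run:
```python
from h import *
np.set_printoptions(precision=2,suppress=True)
s=read_state(); print(s['t'],s['eef_pos'],yaw(),s['ft_force'])
snap('wrist','w15')
H=np.array([536.5,75.]); v=s['eef_pos'][:2]-H; L=np.hypot(*v); print(L, np.degrees(np.arctan2(v[1],v[0]))+180+np.degrees(np.arcsin(17/L)))
```

```text
21.0 [655.64  67.31 178.33] (np.float64(94.36731124162995), array([-0.,  0., -1.])) [-0.37  0.43 -0.01]
119.38496557386851 184.49106334397973
```

View pics/w15.png

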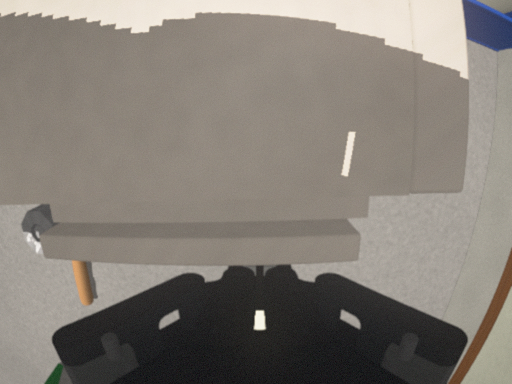

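>>> carry_out(plan=[{"dx": 0.1,"dy": 0,"dz": 0,"ax": 0,"ay": 0,"az": -0.4},{"dx": 0,"dy": 0,"dz": 0,"ax": 0,"ay": 0,"az": 0},{"dx": 0,"dy": 0,"dz": 0,"ax": 0,"ay": 0,"az": 0}])

```text
t: 21.35
eef_pos: [655.6, 68.3, 178.3]
tcp_rot: [0.677, 0.736, -0.0, -0.0]
ft_force: [-0.2, -0.0, -0.5]
finger_gap: -0.002
```

>>> carry_out(plan=[{"dx": 0.1,"dy": 0,"dz": 0,"ax": 0,"ay": 0,"az": -0.4},{"dx": 0,"dy": 0,"dz": 0,"ax": 0,"ay": 0,"az": 0},{"dx": 0,"dy": 0,"dz": 0,"ax": 0,"ay": 0,"az": 0}])

```text
t: 21.65
eef_pos: [655.5, 69.3, 178.4]
tcp_rot: [0.674, 0.738, 0.0, 0.0]
ft_force: [-0.0, 0.2, 0.2]
finger_gap: 0.004
```

>>> carry_out(plan=[{"dx": 0.1,"dy": 0,"dz": 0,"ax": 0,"ay": 0,"az": 0},{"dx": 0,"dy": 0,"dz": 0,"ax": 0,"ay": 0,"az": 0},{"dx": 0,"dy": 0,"dz": 0,"ax": 0,"ay": 0,"az": 0}])

```text
t: 21.95
eef_pos: [655.4, 70.3, 178.3]
tcp_rot: [0.675, 0.738, -0.0, -0.0]
ft_force: [-0.3, -0.6, -0.7]
finger_gap: -0.0
```

>>> carry_out(plan=[{"dx": 0.1,"dy": 0,"dz": 0,"ax": 0,"ay": 0,"az": 0},{"dx": 0,"dy": 0,"dz": 0,"ax": 0,"ay": 0,"az": 0},{"dx": 0,"dy": 0,"dz": 0,"ax": 0,"ay": 0,"az": 0}])

```text
t: 22.25
eef_pos: [655.3, 71.4, 178.5]
tcp_rot: [0.675, 0.738, 0.0, -0.0]
ft_force: [-0.6, -1.5, 0.9]
finger_gap: 0.004
```

>>> carry_out(plan=[{"dx": 0.05,"dy": 0,"dz": 0,"ax": 0,"ay": 0,"az": 0},{"dx": 0,"dy": 0,"dz": 0,"ax": 0,"ay": 0,"az": 0},{"dx": 0,"dy": 0,"dz": 0,"ax": 0,"ay": 0,"az": 0}])

```text
t: 22.55
eef_pos: [655.4, 71.6, 178.5]
tcp_rot: [0.675, 0.738, 0.0, 0.0]
ft_force: [0.1, -1.1, -0.0]
finger_gap: -0.002
```

Run:
```python
from h import *
np.set_printoptions(precision=2,suppress=True)
s=read_state(); print(s['t'],s['eef_pos'],yaw(),s['ft_force'])
snap('wrist','w16');snap('scene','s16')
H=np.array([536.5,75.]); v=s['eef_pos'][:2]-H; L=np.hypot(*v); print(L, np.degrees(np.arctan2(v[1],v[0]))+180+np.degrees(np.arcsin(17/L)))
```

```text
22.55 [655.38  71.63 178.52] (np.float64(95.16665188184274), array([ 0., -0., -1.])) [ 0.06 -1.12 -0.01]
118.9265241746695 186.59572602851716
```

View pics/w16.png

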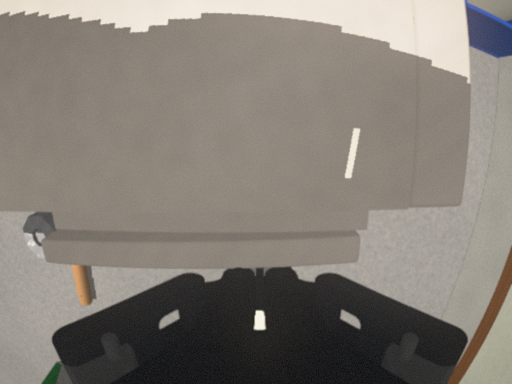

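Contact is beginning (about -1.3 N in y). Small further steps until it's clearly against the stop.

>>> carry_out(plan=[{"dx": 0.05,"dy": 0,"dz": 0,"ax": 0,"ay": 0,"az": 0},{"dx": 0,"dy": 0,"dz": 0,"ax": 0,"ay": 0,"az": 0},{"dx": 0,"dy": 0,"dz": 0,"ax": 0,"ay": 0,"az": 0}])

```text
t: 22.95
eef_pos: [655.4, 71.7, 178.5]
tcp_rot: [0.675, 0.738, -0.0, 0.0]
ft_force: [-0.5, -4.1, 1.3]
finger_gap: -0.003
```

>>> carry_out(plan=[{"dx": 0.05,"dy": 0,"dz": 0,"ax": 0,"ay": 0,"az": 0},{"dx": 0,"dy": 0,"dz": 0,"ax": 0,"ay": 0,"az": 0},{"dx": 0,"dy": 0,"dz": 0,"ax": 0,"ay": 0,"az": 0}])

```text
t: 23.25
eef_pos: [655.4, 71.8, 178.5]
tcp_rot: [0.675, 0.738, -0.001, 0.001]
ft_force: [0.4, -4.3, 1.5]
finger_gap: 0.0
```

>>> carry_out(plan=[{"dx": 0.05,"dy": 0,"dz": 0,"ax": 0,"ay": 0,"az": 0},{"dx": 0,"dy": 0,"dz": 0,"ax": 0,"ay": 0,"az": 0},{"dx": 0,"dy": 0,"dz": 0,"ax": 0,"ay": 0,"az": 0}])

```text
t: 23.55
eef_pos: [655.4, 71.8, 178.6]
tcp_rot: [0.674, 0.738, -0.001, 0.001]
ft_force: [0.3, -6.7, 1.2]
finger_gap: -0.0
```

>>> carry_out(plan=[{"dx": -0.2,"dy": 0,"dz": 0,"ax": 0,"ay": 0,"az": 0},{"dx": -0.3,"dy": 0,"dz": 0,"ax": 0,"ay": 0,"az": 0},{"dx": -1,"dy": 0,"dz": 0,"ax": 0,"ay": 0,"az": 0},{"dx": -1.5,"dy": 0,"dz": 0,"ax": 0,"ay": 0,"az": 0},{"dx": -2,"dy": 0,"dz": 0,"ax": 0,"ay": 0,"az": 0},{"dx": -2,"dy": 0,"dz": -1,"ax": 0,"ay": 0,"az": 0},{"dx": -2,"dy": 0,"dz": -2,"ax": 0,"ay": 0,"az": 0},{"dx": -1,"dy": 0,"dz": -2,"ax": 0,"ay": 0,"az": 0},{"dx": 0,"dy": 0,"dz": -2,"ax": 0,"ay": 0,"az": 0},{"dx": 0,"dy": 0,"dz": 0,"ax": 0,"ay": 0,"az": 0}])

```text
t: 24.55
eef_pos: [666.0, -28.3, 253.1]
tcp_rot: [0.675, 0.738, 0.002, 0.003]
ft_force: [0.6, -0.5, 0.5]
finger_gap: -0.001
```

Run:
```python
from h import *
np.set_printoptions(precision=2,suppress=True)
s=read_state(); print(s['t'],s['eef_pos'],yaw(),s['ft_force'])
snap('wrist','w17');snap('scene','s17');snap('top','t17')
a=cv2.imread('pics/s17.png')[140:290,230:390];b=cv2.imread('pics/t17.png')[100:210,160:300]
cv2.imwrite('pics/c17.png',np.hstack([cv2.resize(a,(400,375),interpolation=cv2.INTER_CUBIC),cv2.resize(b,(400,375),interpolation=cv2.INTER_CUBIC)]))
```

```text
24.55 [666.   -28.34 253.1 ] (np.float64(95.06677649159936), array([ 0.01, -0.  , -1.  ])) [ 0.61 -0.45  0.52]
```

View pics/w17.png

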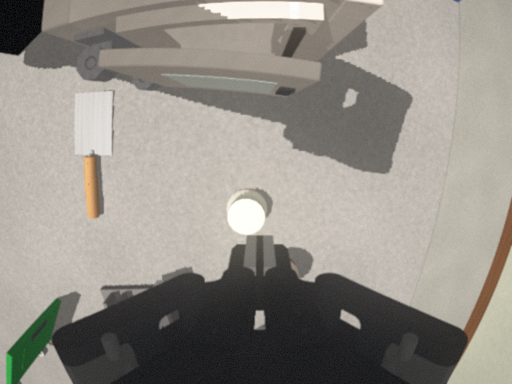

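View pics/c17.png

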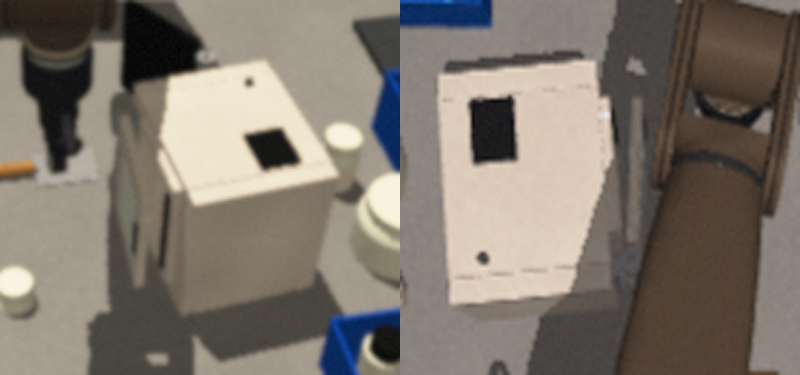

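>>> carry_out(plan=[{"dx": 0,"dy": 0,"dz": 2,"ax": 0,"ay": 0,"az": 0},{"dx": 0,"dy": 0,"dz": 2.5,"ax": 0,"ay": 0,"az": 0},{"dx": 0,"dy": 0,"dz": 2,"ax": 0,"ay": 0,"az": 0},{"dx": 1.5,"dy": 0,"dz": 0.5,"ax": 0,"ay": 0,"az": 0},{"dx": 2,"dy": 0,"dz": 0,"ax": 0,"ay": 0,"az": 0},{"dx": 2,"dy": 0,"dz": 0,"ax": 0,"ay": 0,"az": 0},{"dx": 1,"dy": 0,"dz": 0,"ax": 0,"ay": 0,"az": 0},{"dx": 0,"dy": 0,"dz": 0,"ax": 0,"ay": 0,"az": 0},{"dx": 0,"dy": 0,"dz": 0,"ax": 0,"ay": 0,"az": 0}])

```text
t: 25.6
eef_pos: [658.7, 39.0, 179.4]
tcp_rot: [0.674, 0.739, 0.0, 0.001]
ft_force: [0.3, 0.4, 0.0]
finger_gap: 0.003
```

Run:
```python
from h import *
np.set_printoptions(precision=2,suppress=True)
s=read_state(); print(s['t'],s['eef_pos'],yaw(),s['ft_force'])
d=snap('wrist','w18')
```

```text
25.6 [658.68  38.97 179.4 ] (np.float64(95.23969758125482), array([ 0., -0., -1.])) [0.31 0.35 0.  ]
```

View pics/w18.png

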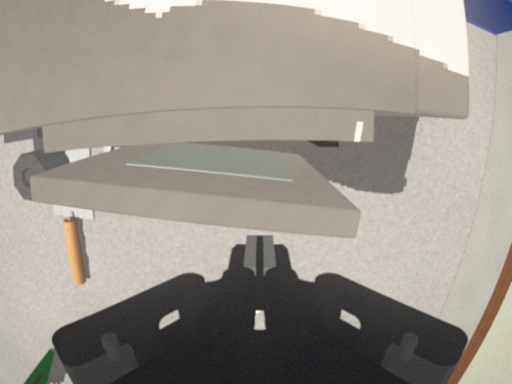

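>>> carry_out(plan=[{"dx": 0.4,"dy": 0,"dz": 0,"ax": 0,"ay": 0,"az": 0},{"dx": 0.3,"dy": 0,"dz": 0,"ax": 0,"ay": 0,"az": 0},{"dx": 0.3,"dy": 0,"dz": 0,"ax": 0,"ay": 0,"az": 0},{"dx": 0.3,"dy": 0,"dz": 0,"ax": 0,"ay": 0,"az": 0},{"dx": 0.3,"dy": 0,"dz": 0,"ax": 0,"ay": 0,"az": 0},{"dx": 0.3,"dy": 0,"dz": 0,"ax": 0,"ay": 0,"az": 0},{"dx": 0.3,"dy": 0,"dz": 0,"ax": 0,"ay": 0,"az": 0},{"dx": 0.2,"dy": 0,"dz": 0,"ax": 0,"ay": 0,"az": 0},{"dx": 0.2,"dy": 0,"dz": 0,"ax": 0,"ay": 0,"az": 0},{"dx": 0.2,"dy": 0,"dz": 0,"ax": 0,"ay": 0,"az": 0}])

```text
t: 26.65
eef_pos: [655.8, 66.4, 178.4]
tcp_rot: [0.675, 0.738, -0.0, 0.0]
ft_force: [0.3, -0.5, -0.1]
finger_gap: -0.004
```

>>> carry_out(plan=[{"dx": 0.1,"dy": 0,"dz": 0,"ax": 0,"ay": 0,"az": 0},{"dx": 0.1,"dy": 0,"dz": 0,"ax": 0,"ay": 0,"az": 0},{"dx": 0.1,"dy": 0,"dz": 0,"ax": 0,"ay": 0,"az": 0},{"dx": 0,"dy": 0,"dz": 0,"ax": 0,"ay": 0,"az": 0},{"dx": 0,"dy": 0,"dz": 0,"ax": 0,"ay": 0,"az": 0}])

```text
t: 27.15
eef_pos: [655.5, 69.3, 178.3]
tcp_rot: [0.675, 0.738, -0.0, -0.0]
ft_force: [0.7, 0.4, -0.0]
finger_gap: -0.0
```

Run:
```python
from h import *
np.set_printoptions(precision=2,suppress=True)
s=read_state(); print(s['t'],s['eef_pos'],yaw(),s['ft_force'])
d=snap('wrist','w19')
```

```text
27.15 [655.46  69.29 178.3 ] (np.float64(95.1652272671149), array([-0.,  0., -1.])) [ 0.65  0.41 -0.03]
```

View pics/w19.png

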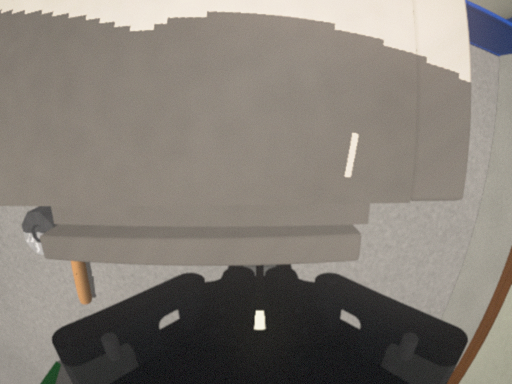

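>>> carry_out(plan=[{"dx": 0.05,"dy": 0,"dz": 0,"ax": 0,"ay": 0,"az": 0},{"dx": 0.05,"dy": 0,"dz": 0,"ax": 0,"ay": 0,"az": 0},{"dx": 0.05,"dy": 0,"dz": 0,"ax": 0,"ay": 0,"az": 0},{"dx": 0,"dy": 0,"dz": 0,"ax": 0,"ay": 0,"az": 0},{"dx": 0,"dy": 0,"dz": 0,"ax": 0,"ay": 0,"az": 0}])

```text
t: 27.7
eef_pos: [655.4, 70.7, 178.3]
tcp_rot: [0.675, 0.738, -0.0, 0.0]
ft_force: [0.0, -0.0, -1.0]
finger_gap: 0.002
```

>>> carry_out(plan=[{"dx": 0.05,"dy": 0,"dz": 0,"ax": 0,"ay": 0,"az": 0},{"dx": 0.03,"dy": 0,"dz": 0,"ax": 0,"ay": 0,"az": 0},{"dx": 0,"dy": 0,"dz": 0,"ax": 0,"ay": 0,"az": 0},{"dx": 0,"dy": 0,"dz": 0,"ax": 0,"ay": 0,"az": 0}])

```text
t: 28.1
eef_pos: [655.4, 71.6, 178.5]
tcp_rot: [0.675, 0.738, 0.0, 0.0]
ft_force: [0.3, -0.2, 1.6]
finger_gap: -0.001
```

>>> carry_out(plan=[{"dx": 0.03,"dy": 0,"dz": 0,"ax": 0,"ay": 0,"az": 0},{"dx": 0,"dy": 0,"dz": 0,"ax": 0,"ay": 0,"az": 0},{"dx": 0,"dy": 0,"dz": 0,"ax": 0,"ay": 0,"az": 0}])

```text
t: 28.4
eef_pos: [655.4, 71.6, 178.5]
tcp_rot: [0.675, 0.738, -0.0, 0.0]
ft_force: [0.3, -2.0, 1.4]
finger_gap: -0.001
```

>>> carry_out(plan=[{"dx": -0.01,"dy": 0,"dz": 0,"ax": 0,"ay": 0,"az": 0},{"dx": -0.01,"dy": 0,"dz": 0,"ax": 0,"ay": 0,"az": 0},{"dx": -0.01,"dy": 0,"dz": 0,"ax": 0,"ay": 0,"az": 0},{"dx": -0.01,"dy": 0,"dz": 0,"ax": 0,"ay": 0,"az": 0},{"dx": -0.01,"dy": 0,"dz": 0,"ax": 0,"ay": 0,"az": 0},{"dx": -0.01,"dy": 0,"dz": 0,"ax": 0,"ay": 0,"az": 0},{"dx": -0.01,"dy": 0,"dz": 0,"ax": 0,"ay": 0,"az": 0},{"dx": -0.01,"dy": 0,"dz": 0,"ax": 0,"ay": 0,"az": 0},{"dx": 0,"dy": 0,"dz": 0,"ax": 0,"ay": 0,"az": 0},{"dx": 0,"dy": 0,"dz": 0,"ax": 0,"ay": 0,"az": 0}])

```text
t: 29.4
eef_pos: [655.3, 71.2, 178.4]
tcp_rot: [0.675, 0.738, 0.0, -0.0]
ft_force: [0.4, 1.0, 1.7]
finger_gap: 0.001
```

>>> carry_out(plan=[{"dx": -0.02,"dy": 0,"dz": 0,"ax": 0,"ay": 0,"az": 0},{"dx": -0.02,"dy": 0,"dz": 0,"ax": 0,"ay": 0,"az": 0},{"dx": -0.03,"dy": 0,"dz": 0,"ax": 0,"ay": 0,"az": 0},{"dx": -0.03,"dy": 0,"dz": 0,"ax": 0,"ay": 0,"az": 0},{"dx": -0.05,"dy": 0,"dz": 0,"ax": 0,"ay": 0,"az": 0},{"dx": -0.05,"dy": 0,"dz": 0,"ax": 0,"ay": 0,"az": 0},{"dx": -0.1,"dy": 0,"dz": 0,"ax": 0,"ay": 0,"az": 0},{"dx": -0.2,"dy": 0,"dz": 0,"ax": 0,"ay": 0,"az": 0},{"dx": 0,"dy": 0,"dz": 0,"ax": 0,"ay": 0,"az": 0}])

```text
t: 30.3
eef_pos: [655.7, 65.8, 178.2]
tcp_rot: [0.675, 0.738, -0.0, -0.0]
ft_force: [-0.0, 0.4, 1.1]
finger_gap: -0.002
```

Run:
```python
from h import *
np.set_printoptions(precision=2,suppress=True)
s=read_state(); print(s['t'],s['eef_pos'],yaw(),s['ft_force'])
d=snap('wrist','w20')
```

```text
30.3 [655.68  65.81 178.21] (np.float64(95.15377000648063), array([-0., -0., -1.])) [-0.03  0.37  1.05]
```

View pics/w20.png

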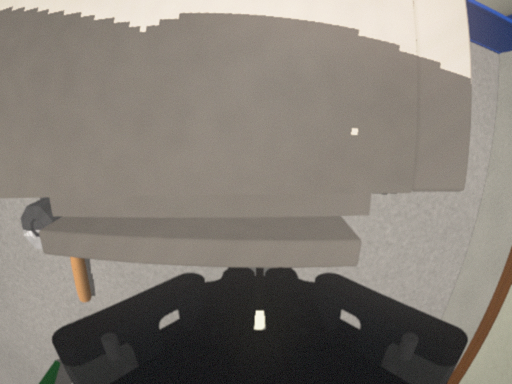

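>>> carry_out(plan=[{"dx": -1,"dy": 0,"dz": 0,"ax": 0,"ay": 0,"az": 0},{"dx": -2,"dy": 0,"dz": 0,"ax": 0,"ay": 0,"az": 0},{"dx": -1,"dy": 0,"dz": 0,"ax": 0,"ay": 0,"az": 0},{"dx": 0,"dy": 0,"dz": 0,"ax": 0,"ay": 0,"az": 0},{"dx": 0,"dy": 0,"dz": 0,"ax": 0,"ay": 0,"az": 0}])

```text
t: 30.85
eef_pos: [659.2, 26.0, 178.0]
tcp_rot: [0.675, 0.738, -0.0, -0.0]
ft_force: [0.9, 0.3, -0.1]
finger_gap: -0.001
```

Run:
```python
from h import *
s=read_state(); print(s['t'],s['eef_pos'])
d=snap('wrist','w21')
```

```text
30.85 [659.21839338  26.04843953 178.02112095]
```

>>> carry_out(plan=[{"dx": 0,"dy": 0,"dz": 0,"ax": 0,"ay": 0,"az": 0},{"dx": 0,"dy": 0,"dz": 0,"ax": 0,"ay": 0,"az": 0},{"dx": 0,"dy": 0,"dz": 0,"ax": 0,"ay": 0,"az": 0},{"dx": 0,"dy": 0,"dz": 0,"ax": 0,"ay": 0,"az": 0},{"dx": 0,"dy": 0,"dz": 0,"ax": 0,"ay": 0,"az": 0}])

```text
t: 31.4
eef_pos: [659.4, 26.4, 178.3]
tcp_rot: [0.674, 0.738, 0.0, 0.0]
ft_force: [0.3, -0.0, 0.8]
finger_gap: 0.001
```

Run:
```python
from h import *
s=read_state(); print(s['t'],s['eef_pos'])
d=snap('wrist','w22')
a=cv2.imread('pics/w21.png');b=cv2.imread('pics/w22.png')
cv2.imwrite('pics/c22.png',np.hstack([a[60:300,:390],b[60:300,:390]]))
```

```text
31.4 [659.3842271   26.42537015 178.33858361]
```

View pics/c22.png

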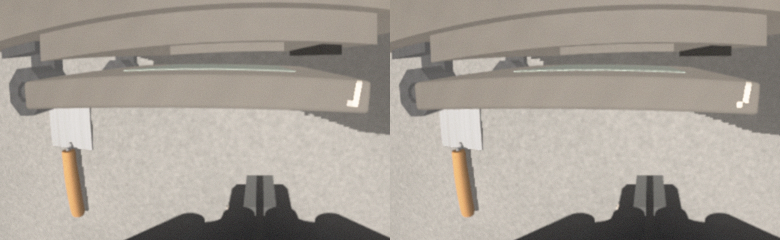

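Run:
```python
import cv2,numpy as np
for n in ('w22','w19'):
    a=cv2.imread(f'pics/{n}.png')[80:280,0:390]; a=cv2.convertScaleAbs(a,alpha=1.5)
    cv2.imwrite(f'pics/{n}z.png',cv2.resize(a,None,fx=2,fy=2,interpolation=cv2.INTER_CUBIC))
```

View pics/w22z.png

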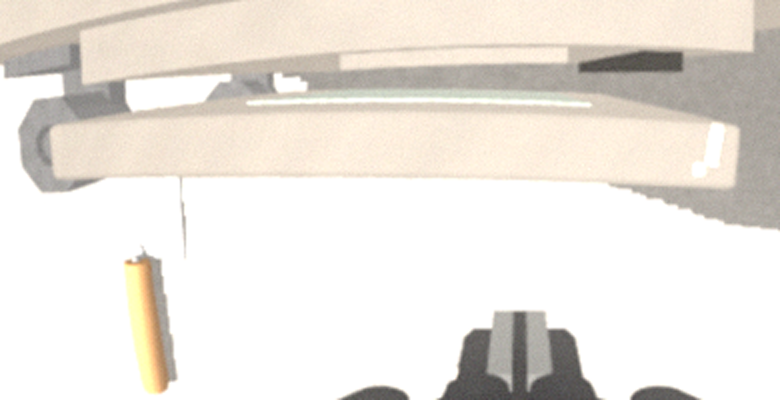

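View pics/w19z.png

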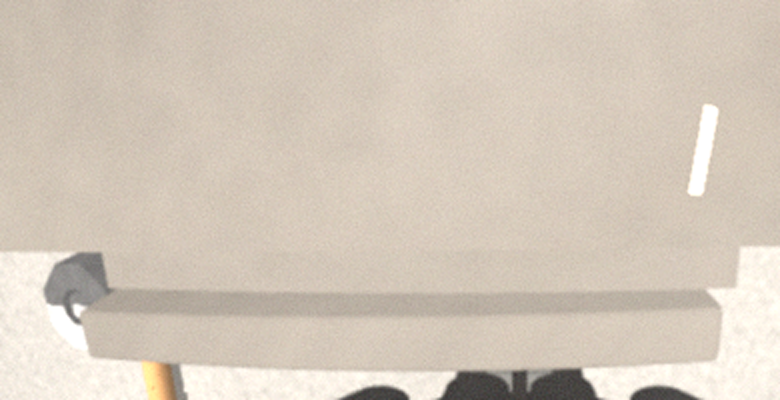

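Run:
```python
from h import *
np.set_printoptions(precision=1,suppress=True)
for n,F,C in (('w22',[(55,178),(735,187)],[(83,82),(752,52)]),('w19',[(90,358),(718,361)],[(108,290),(737,287)])):
    d=load(n); g=lambda p,z:onz(d,p[0]/2-.25,p[1]/2+80-.25,z,1)
    a,b=[g(p,205) for p in F]; v=b-a; print(n,a,b,np.linalg.norm(v),'door',np.degrees(np.arctan2(v[1],v[0])))
    for z in (205,195):
        a,b=[g(p,z) for p in C]; v=b-a; print(a,b,np.linalg.norm(v),'cab',np.degrees(np.arctan2(v[1],v[0])))
```

```text
w22 [555.7  70.3 205. ] [692.8  78.7 205. ] 137.35924135360992 door 3.5153137135819668
[565.2  90.5 205. ] [692.6 102.8 205. ] 127.9183160997813 cab 5.5234107969594906
[556.4  90.2 195. ] [696.6 103.7 195. ] 140.80286194082484 cab 5.523410796959488
w19 [555.2  71.1 205. ] [692.4  87.4 205. ] 138.1216675057943 door 6.76997535135786
[564.8  89.3 205. ] [692.9 102.9 205. ] 128.8245020084323 cab 6.057721515703881
[556.3  84.6 195. ] [697.3  99.6 195. ] 141.80741161161754 cab 6.057721515703873
```

>>> carry_out(plan=[{"dx": 1,"dy": 0,"dz": 0,"ax": 0,"ay": 0,"az": 0},{"dx": 1.2,"dy": 0,"dz": 0,"ax": 0,"ay": 0,"az": 0},{"dx": 0.6,"dy": 0,"dz": 0,"ax": 0,"ay": 0,"az": 0},{"dx": 0.3,"dy": 0,"dz": 0,"ax": 0,"ay": 0,"az": 0},{"dx": 0.2,"dy": 0,"dz": 0,"ax": 0,"ay": 0,"az": 0},{"dx": 0.2,"dy": 0,"dz": 0,"ax": 0,"ay": 0,"az": 0},{"dx": 0.2,"dy": 0,"dz": 0,"ax": 0,"ay": 0,"az": 0},{"dx": 0.1,"dy": 0,"dz": 0,"ax": 0,"ay": 0,"az": 0},{"dx": 0.1,"dy": 0,"dz": 0,"ax": 0,"ay": 0,"az": 0},{"dx": 0.1,"dy": 0,"dz": 0,"ax": 0,"ay": 0,"az": 0}])

```text
t: 32.45
eef_pos: [655.8, 66.0, 178.3]
tcp_rot: [0.675, 0.738, -0.0, 0.0]
ft_force: [0.3, -0.2, -0.2]
finger_gap: -0.001
```

>>> carry_out(plan=[{"dx": 0.1,"dy": 0,"dz": 0,"ax": 0,"ay": 0,"az": 0},{"dx": 0.1,"dy": 0,"dz": 0,"ax": 0,"ay": 0,"az": 0},{"dx": 0.1,"dy": 0,"dz": 0,"ax": 0,"ay": 0,"az": 0},{"dx": 0,"dy": 0,"dz": 0,"ax": 0,"ay": 0,"az": 0},{"dx": 0,"dy": 0,"dz": 0,"ax": 0,"ay": 0,"az": 0}])

```text
t: 32.95
eef_pos: [655.5, 69.1, 178.3]
tcp_rot: [0.674, 0.738, -0.0, -0.0]
ft_force: [0.1, 1.2, -0.2]
finger_gap: -0.0
```

>>> carry_out(plan=[{"dx": 0.04,"dy": 0,"dz": 0,"ax": 0,"ay": 0,"az": 0},{"dx": 0.04,"dy": 0,"dz": 0,"ax": 0,"ay": 0,"az": 0},{"dx": 0.04,"dy": 0,"dz": 0,"ax": 0,"ay": 0,"az": 0},{"dx": 0.04,"dy": 0,"dz": 0,"ax": 0,"ay": 0,"az": 0},{"dx": 0.04,"dy": 0,"dz": 0,"ax": 0,"ay": 0,"az": 0},{"dx": 0,"dy": 0,"dz": 0,"ax": 0,"ay": 0,"az": 0},{"dx": 0,"dy": 0,"dz": 0,"ax": 0,"ay": 0,"az": 0}])

```text
t: 33.65
eef_pos: [655.4, 71.2, 178.5]
tcp_rot: [0.675, 0.738, 0.0, -0.0]
ft_force: [-0.1, -0.8, 1.0]
finger_gap: 0.003
```

Run:
```python
from h import *
np.set_printoptions(precision=2,suppress=True)
s=read_state(); print(s['t'],s['eef_pos'],yaw(),s['ft_force'],s['wrist_torque'])
snap('wrist','w23')
```

```text
33.65 [655.4   71.18 178.53] (np.float64(95.16254782408024), array([ 0.,  0., -1.])) [-0.06 -0.84  0.98] [-0.04  0.04 -0.04]
```

>>> carry_out(plan=[{"dx": -4,"dy": 0,"dz": 0,"ax": 0,"ay": 0,"az": 0},{"dx": -3,"dy": 0,"dz": 0,"ax": 0,"ay": 0,"az": 0},{"dx": 0,"dy": 0,"dz": 0,"ax": 0,"ay": 0,"az": 0},{"dx": 0,"dy": 0,"dz": 0,"ax": 0,"ay": 0,"az": 0}])

```text
t: 34.1
eef_pos: [661.6, 1.0, 178.1]
tcp_rot: [0.675, 0.738, 0.0, -0.0]
ft_force: [0.2, 0.1, -0.1]
finger_gap: -0.004
```

Run:
```python
from h import *
np.set_printoptions(precision=2,suppress=True)
s=read_state(); print(s['t'],s['eef_pos'],yaw(),s['ft_force'])
snap('wrist','w24')
for n in ('w23','w24'):
    a=cv2.imread(f'pics/{n}.png')[30:280,0:390]; a=cv2.convertScaleAbs(a,alpha=1.5)
    cv2.imwrite(f'pics/{n}z.png',cv2.resize(a,None,fx=2,fy=2,interpolation=cv2.INTER_CUBIC))
```

```text
34.1 [661.57   0.99 178.14] (np.float64(95.0819510539781), array([-0.,  0., -1.])) [ 0.22  0.08 -0.05]
```

View pics/w24z.png

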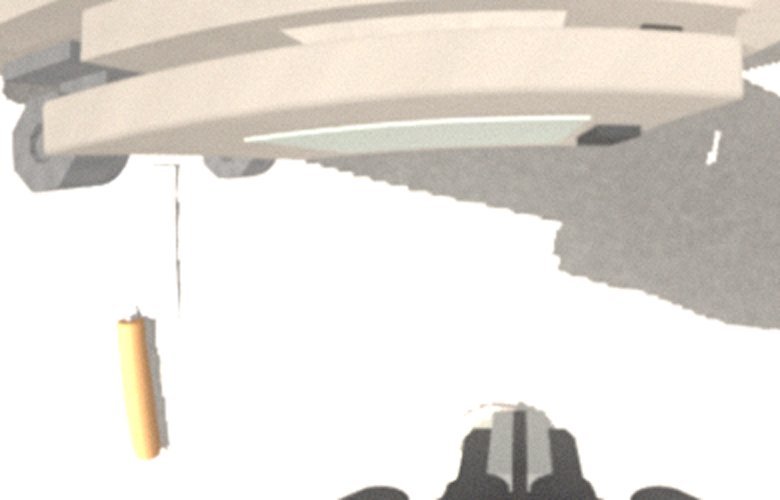

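View pics/w23z.png

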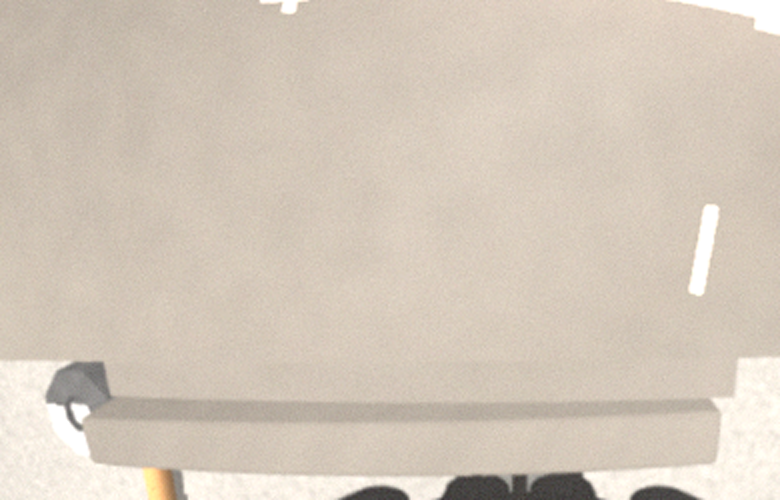

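Run:
```python
from h import *
np.set_printoptions(precision=1,suppress=True)
for n,F,C in (('w24',[(47,153),(740,93)],[(47,102),(740,37)]),('w23',[(90,460),(716,466)],[(110,398),(737,394)])):
    d=load(n); g=lambda p,z:onz(d,p[0]/2-.25,p[1]/2+30-.25,z,1)
    a,b=[g(p,205) for p in F]; v=b-a; print(n,a,b,np.linalg.norm(v),'door',np.degrees(np.arctan2(v[1],v[0])))
    a,b=[g(p,205) for p in C]; v=b-a; print(a,b,np.linalg.norm(v),np.degrees(np.arctan2(v[1],v[0])))
```

```text
w24 [556.4  71.7 205. ] [691.6  87.2 205. ] 136.0923942395737 door 6.565694321923094
[555.6  82.6 205. ] [690.8  97.4 205. ] 136.0409011892883 6.246006069844184
w23 [554.8  72.4 205. ] [692.2  88.1 205. ] 138.32262472735357 door 6.5300408786999995
[564.8  89.3 205. ] [693.2 103.4 205. ] 129.1934268953682 6.240895471473189
```

>>> carry_out(plan=[{"dx": -1,"dy": 0,"dz": -1,"ax": 0,"ay": 0,"az": 0},{"dx": -2,"dy": 0,"dz": -2,"ax": 0,"ay": 0,"az": 0},{"dx": -2,"dy": 0,"dz": -3,"ax": 0,"ay": 0,"az": 0},{"dx": -1,"dy": 0,"dz": -2,"ax": 0,"ay": 0,"az": 0},{"dx": 0,"dy": 0,"dz": 0,"ax": 0,"ay": 0,"az": 0},{"dx": 0,"dy": 0,"dz": 0,"ax": 0,"ay": 0,"az": 0},{"dx": 0,"dy": 0,"dz": 0,"ax": 0,"ay": 0,"az": 0},{"dx": 0,"dy": 0,"dz": 0,"ax": 0,"ay": 0,"az": 0}])

```text
t: 34.95
eef_pos: [666.2, -57.4, 256.1]
tcp_rot: [0.674, 0.739, -0.001, -0.002]
ft_force: [-0.8, -0.1, 0.2]
finger_gap: -0.001
```

Run:
```python
from h import *
np.set_printoptions(precision=2,suppress=True)
s=read_state(); print(s['t'],s['eef_pos'],yaw(),s['ft_force'])
snap('wrist','w25');snap('scene','s25');snap('top','t25')
a=cv2.imread('pics/s25.png')[140:290,230:390];b=cv2.imread('pics/t25.png')[100:210,160:300]
cv2.imwrite('pics/c25.png',np.hstack([cv2.resize(a,(400,375),interpolation=cv2.INTER_CUBIC),cv2.resize(b,(400,375),interpolation=cv2.INTER_CUBIC)]))
```

```text
34.95 [666.17 -57.37 256.15] (np.float64(95.22796732893289), array([-0.,  0., -1.])) [-0.79 -0.11  0.24]
```

View pics/w25.png

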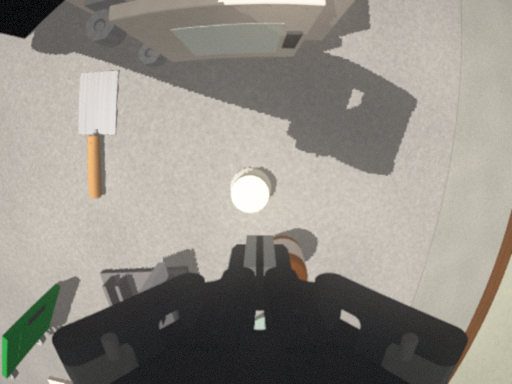

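View pics/c25.png

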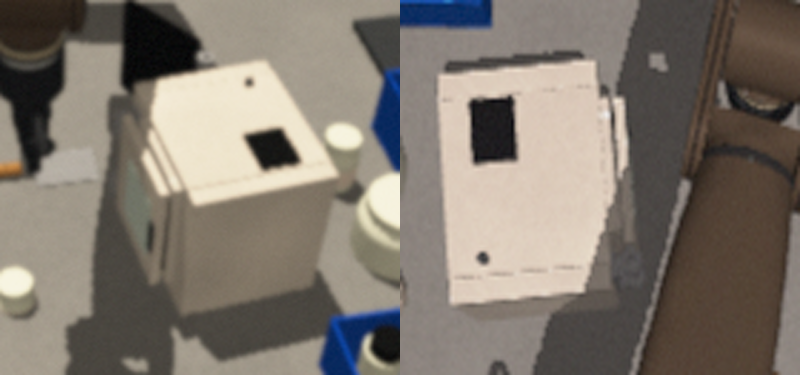

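Run:
```python
from h import *
env.sign_off()
```

```text
the job is handed in; nothing more can be done
```

The door is on both hinge pins, fully home, and shut against the cabinet. The job is handed in at about 35 s on the robot's clock. I don't have a verdict, because the hand-in reports none.

- **Hanging:** I lifted the door out of the stand and found the upper pin in the wrist camera at about (536.5, 74.5). I lowered the door in 0.5–1 mm steps. The pin was visible inside the knuckle's hole, and there was almost no force on the way down. At the seat the height stopped at 193.7 mm (194.1 expected) and the force rose by about 9 N.
- **Shutting, first two tries failed:** I pushed on the front face with the closed fingers. On the first try (about 7 N on the stop) the door ended up about 8° ajar once I backed off. On the second (about 2 N, slow retreat) it ended about 4° ajar. I don't know for certain why it came back.
- **Third try held:** I brought the door just into contact with the stop, under 1 N, then withdrew quickly. The door measured about 6.5° both before and after withdrawing, against about 6° for the cabinet. In the last pictures, almost 1 s later, it was still against the frame.

When I handed in, the gripper was well clear of everything. The spare shelf and the other things I could see had not moved. Two things I did not check separately: I saw only the upper pin inside its knuckle, so the lower one is inferred from the seating height and force. I also did not re-measure the door's height after shutting it.

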